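# Build and square an ingot bundle on the strapping stand

### The job

Build the ingot bundle on the strapping stand, on from the ingot that already lies against the fence: complete the bottom layer of three side by side, their ends level, with every neighbour the other way up so that the tapered flanks nest, and push the carriage by its grip bar up against them until its spring detent clicks in at home. Then lay the last two ingots flat and crosswise on this layer, one each way up, side by side and not standing out beyond it; the carriage stays clicked in, and the other things on the bench are left where they are.

Things in the scene. Friction and masses are not known exactly. Their poses are not given: they have to be found in the camera images.
- stand: Fixed steel strapping stand, grey base 224 x 292 mm. Origin: on the bench below the centre of the closed bottom layer, z up; the deck is 12 mm above it. Fence at the +y end, 26 mm above the deck; the carriage slides along y from the -y end. Bottom ingots lie along its x axis, top ones along y. Guide rods along y at x = +-80 mm, tops at 30 mm; detent block on the +x side, 36 mm high.
- bay (a point): Centre of the closed bottom layer, on the deck; axes as the stand's. The fence's inner face is at y = +64.5 mm. Closed, the ingots' centres lie at y = +41, 0 and -41 mm. At home the clear width from fence to carriage is 129 mm; three nested ingots measure 126 mm and only fit if every neighbour is inverted.
- carriage (a joint): Travel of the squaring carriage towards the fence (m): 0 fully back (clear width to the fence 214 mm), 0.085 at home, where a spring plunger clicks into a notch and holds it; end stop at 0.086. It takes about 2 N to slide, plus the friction of the ingots it pushes, and 4 to 9 N into or out of the notch. It stays where it is left.
- grip_bar (a point): Middle of the carriage's grip bar: round, 12 mm thick, 80 mm long along the stand's x, 50 mm above the bench, held by two arms at x = +-34 mm, free beneath between them. It is 40 mm behind the push plate's front face (plate 8 mm thick, top 40 mm above the bench). Push its outer side towards the stand's +y, or pinch it from above; it moves with the carriage.
- rack: Fixed stock rack, 156 mm wide, 130 mm deep: grey tray sloping 30 degrees, low end towards its -x (the stand) 22 mm above the bench with a lip 13 mm high, high end at 95 mm. Two ingots lie on it about 88 mm apart, length up the slope, lower end at the lip. Origin: on the bench under the middle of the tray; +x points to the high end.
- ingot_0_mid (a point): Centre (half-way up) of a plain cast ingot, 124 mm long (x), 30 mm high (z), 0.25 to 0.45 kg. Tapered: wide face (shallow dish) 46 mm across (y), opposite narrow face (two notches) 34 mm; long flanks lean 11 degrees. Wide face down (z up through the narrow face). Starts on the stand's deck near the fence, along the stand's x.
- ingot_1_mid (a point): Centre (half-way up) of a plain cast ingot, 124 mm long (x), 30 mm high (z), 0.25 to 0.45 kg. Tapered: wide face (shallow dish) 46 mm across (y), opposite narrow face (two notches) 34 mm; long flanks lean 11 degrees. Wide face down (z out of the narrow face). Starts in either lane of the rack, x pointing up the slope.
- ingot_2_mid (a point): Centre (half-way up) of a plain cast ingot, 124 mm long (x), 30 mm high (z), 0.25 to 0.45 kg. Tapered: wide face (shallow dish) 46 mm across (y), opposite narrow face (two notches) 34 mm; long flanks lean 11 degrees. Narrow face down (z out of the wide face). Starts in either lane of the rack, x pointing up the slope.
- ingot_3_mid (a point): Centre (half-way up) of a plain cast ingot, 124 mm long (x), 30 mm high (z), 0.25 to 0.45 kg. Tapered: wide face (shallow dish) 46 mm across (y), opposite narrow face (two notches) 34 mm; long flanks lean 11 degrees. Wide face down (z up). Starts flat on the bench, robot side of the rack or between rack and stand.
- ingot_4_mid (a point): Centre (half-way up) of a plain cast ingot, 124 mm long (x), 30 mm high (z), 0.25 to 0.45 kg. Tapered: wide face (shallow dish) 46 mm across (y), opposite narrow face (two notches) 34 mm; long flanks lean 11 degrees. Narrow face down (z up). Starts flat on the bench, robot side of the rack or between rack and stand.
- oil_bottle: Bystander: small yellow oil bottle with a red nozzle, 38 mm across, 104 mm high; origin at the centre of its foot.
- screw_jar: Bystander: clear jar of screws with a grey cap, 49 mm across, 58 mm high; origin at the centre of its foot.
- gauge_rotor: Bystander: brass disc on an arbor, 28 mm across, 76 mm long; origin below its centre at its underside.
- trial_block: Bystander: aluminium block with three brass trial masses, 32 x 56 x 27 mm; origin at the centre of its underside.

How it is judged:
By the outcome, as a careful person would: the job done as asked, in the order asked, and still so for the second after the job is handed in, with the robot touching nothing.
It also fails if it takes over 72 s, if anything falls off the work surface, if the arm or the gripper's body presses on something with over 40 N, if the wrist force passes 120 N, or if a joint passes its speed limit or range.

### The arm

A 6-joint arm with a two-finger parallel gripper is mounted at the origin on a cart in front of the work surface, level with it; the furniture and walls round the work are solid. World frame = base frame: x ahead of the robot, y to its left, z up, the work surface at z = 0. Lengths are in m, angles in degrees, forces in N, time in s.
With the tool pointing down it reaches from about 0.375 to 0.9 m from the base axis. Payload 3.1 kg.
Tool frame: the origin (TCP) lies midway between the tips of the shut fingers; the grasp point (between the pads) lies 19 mm behind it; z points along the fingers, y is the direction in which the jaws open and shut (so a half turn about z gives the same grasp; the last joint's range is limited). The gripper opens to 87 mm and grips with 3 to 60 N. Pads are 19 mm wide; open, the fingers measure 117 mm over their backs; the gripper's body (75 mm by 190 mm) begins 51 mm behind the grasp point.
Start: joints at [-73.883, 30.224, 82.088, -0, 67.689, -10.227], TCP at [0.277, -0.56, 0.223] pointing down, gripper open.
Joint ranges: [-176.69, 176.69], [-43.24, 126.21], [12.49, 139.97], [-82, 262], [0, 151.66], [-163.58, 163.58]. Speed limits (degrees/s): [159.86, 159.86, 180, 180, 180, 180].

### API

Orientations are given as a 3x3 rotation matrix whose columns are the frame's x, y, z axes.
In Python, from rig import bot, capture, get_calibration gives the robot as it stands.
- The arm moves only by the tool play_rows, never from a script. Its arguments are lists of equal length, an entry for each row: "fingers": the closure in counts, from 0 (fully open) to 255 (shut); "linear": the shift along the tool's x, y, z in mm, a list of three; "rot": the turn, a rotation vector about the tool's x, y, z in degrees, a list of three. A call has 1 to 20 rows; each row is the pose to reach, as a shift and turn from the pose commanded when the call began, along the tool's axes at that moment; what a row does not reach only later rows make up. A row lasts 1/10 s, in which the tool goes at most 50 mm and 8.59 degrees, less where a joint would pass 70% of its speed; a pose out of reach is approached as far as the arm can. A call with a gripper value outside its range is refused whole. The fingers move at their own pace and stop on an object; the grip force is fixed at half the most. Time passes only in rows, so rows that repeat a pose let the fingers close. It gives the time, the measured TCP pose, the force and the opening at its end, in the units of the state.
- bot.read_state(): the state, without advancing time (a new reading comes with each control period).
- capture(name): name is "scene" or "top" or "wrist"; returns the picture (480x640x3 uint8, red, green, blue); there is no depth.
- get_calibration(name): a dict with "vfov" (degrees; the focal length in pixels is half the picture's height over the tangent of half this angle, whatever the lens; pixels are square), "cx", "cy" (the principal point, pixels), "camera_from_world" (4x4, takes a point from world to camera coordinates). Camera axes: x right, y down, z forward; pixel columns grow to the right and rows downward; lengths in m; the calibration is good to about 2 mm. The wrist camera is an equidistant fisheye: a pixel r from the principal point sees the ray r / f radians off the axis. A picture is of the moment at which its call begins: read the wrist's pose just before it. get_calibration takes no time and is no camera call; for the wrist camera it gives the pose at the moment of the call.
- bot.hand_in(): hands the job in, once; it reports no verdict.
The state is a dict: "time_s": time; "joint_positions": joint angles; "qvel": joint speeds; "tau": joint torques, N m; "position": TCP position; "tcp_rot": TCP orientation; "force": force on the tool from outside, world axes, zero at the start; "moment": the same for the moment, N m; "opening": opening from 0.0 (shut) to 1.0 (fully open).
Only numpy, scipy, OpenCV 4.12 (cv2) and the standard library are available. Lean on these libraries where they do the work, as an engineer would, in place of code of your own. Each camera call takes 0.05 s, during which the arm holds its last target.

## Working session

There is one attempt and no reset: what is moved stays moved. The work goes in short steps, Python scripts to look and compute and a tool call to move; the robot and the scene stay as the last step left them, time stands still between calls to the robot, and variables do not carry over. Pictures are saved under pics/ and viewed, and the job is handed in when it is done.

Besides the shell and the picture viewer there is one more tool, called after ">>>" as a command line: name --argument value ..., lists and objects as JSON in quotes. play_rows: Moves the arm, as the interface text tells. Its arguments: {"type":"object","properties":{"fingers":{"type":"array"},"linear":{"type":"array"},"rot":{"type":"array"}},"required":["fingers","linear","rot"]}

```bash
ls; mkdir -p pics
python3 - <<'E'
from rig import bot,capture,get_calibration
import cv2
print(bot.read_state())
for n in("scene","top","wrist"):
    im=capture(n); cv2.imwrite(f"pics/{n}0.png",im[:,:,::-1]); print(n,get_calibration(n))
E
```

```text
pics
{'time_s': 0.0, 'joint_positions': array([-7.38830307e+01,  3.02809006e+01,  8.21550206e+01, -5.35622193e-04,
        6.76877108e+01, -1.02264462e+01]), 'qvel': array([-0.02847373,  0.116298  ,  0.11554659, -0.01718543, -0.04563531,
       -0.1126987 ]), 'tau': array([ 1.81192736e-04, -4.40041924e+01, -1.76597857e+01,  6.33521006e-02,
        5.85227937e-02, -1.65051201e-04]), 'position': array([ 0.27717474, -0.5593805 ,  0.22155846]), 'tcp_rot': array([[ 8.96148974e-01,  4.43752913e-01, -6.07307703e-04],
       [ 4.43753171e-01, -8.96146660e-01,  2.07057601e-03],
       [ 3.74587366e-04, -2.12503928e-03, -9.99997672e-01]]), 'force': array([ 0.33725341, -0.34993266,  0.37684709]), 'moment': array([-0.02326692, -0.02910023, -0.07458325]), 'opening': 1.0010918388797077}
scene {'vfov': 44.45445225317616, 'cx': 315.703113682228, 'cy': 246.84645360598944, 'camera_from_world': array([[-0.81703093, -0.57613552,  0.02298537,  0.41918   ],
       [-0.24818669,  0.31541775, -0.91592303,  0.23254675],
       [ 0.5204458 , -0.75404211, -0.40069523,  1.16874413],
       [ 0.        ,  0.        ,  0.        ,  1.        ]])}
top {'vfov': 43.59207318971919, 'cx': 313.8633840680471, 'cy': 237.18254592830178, 'camera_from_world': array([[ 0.02799154, -0.99942443,  0.01916454, -0.10567436],
       [-0.99636012, -0.02943974, -0.07999881,  0.55743111],
       [ 0.08051696, -0.01685549, -0.99661071,  1.30963374],
       [ 0.        ,  0.        ,  0.        ,  1.        ]])}
wrist {'vfov': 65.70646984690485, 'cx': 317.2296778544538, 'cy': 234.99771336426525, 'camera_from_world': array([[ 0.44275249, -0.89663951, -0.0027964 , -0.62373577],
       [-0.86237562, -0.42668311,  0.2724882 , -0.03339973],
       [-0.24551686, -0.11823328, -0.96215506,  0.39048763],
       [ 0.        ,  0.        ,  0.        ,  1.        ]])}
```

View pics/scene0.png

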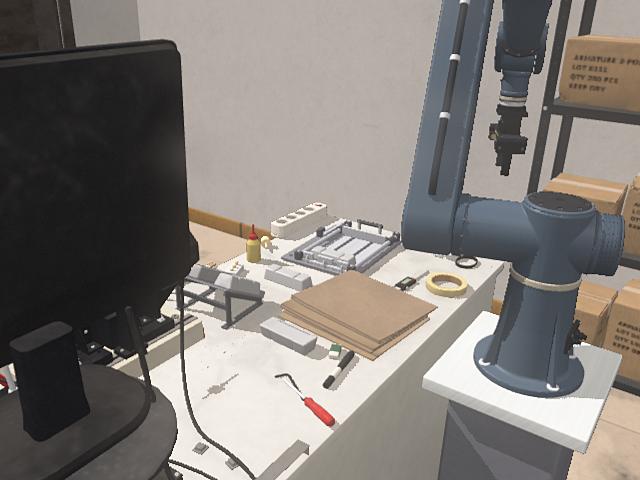

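View pics/top0.png

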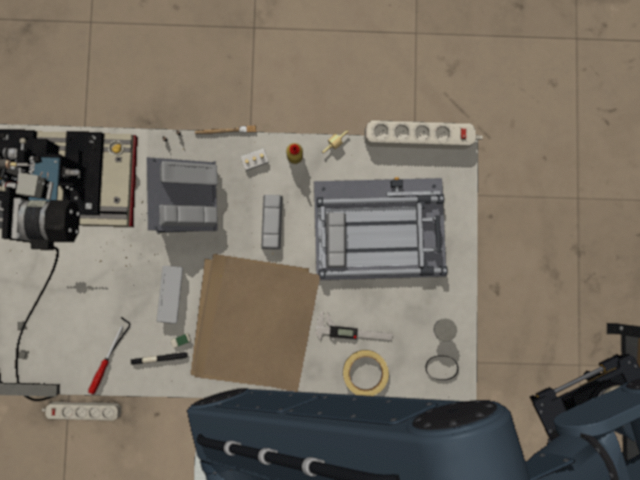

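View pics/wrist0.png

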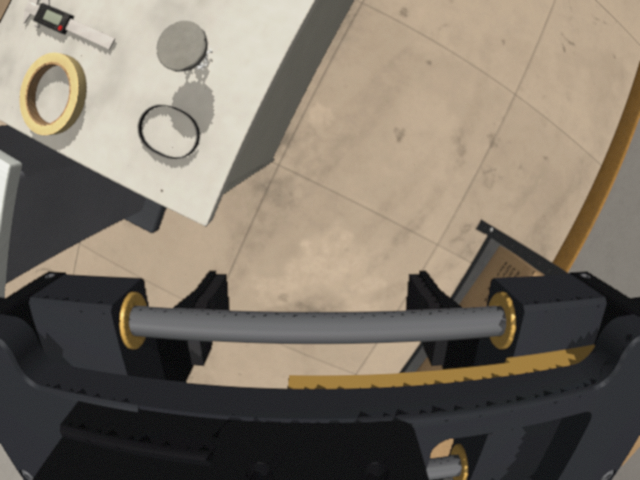

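The top view shows the stand at about (380,230), with its fence and ingot_0 (338,240) on the left. The rack is at (183,195) and the bench ingots are at (271,222) and (171,295). I'll enlarge these areas.

```bash
cat > h.py <<'E'
import numpy as np, cv2
from rig import bot,capture,get_calibration
def proj(P,cal,fish=False):
    P=np.atleast_2d(P);M=cal["camera_from_world"];c=P@M[:3,:3].T+M[:3,3]
    f=240/np.tan(np.radians(cal["vfov"]/2))
    if fish:
        r=np.hypot(c[:,0],c[:,1]);th=np.arctan2(r,c[:,2]);k=f*th/r
    else: k=f/c[:,2]
    return np.c_[cal["cx"]+k*c[:,0],cal["cy"]+k*c[:,1]]
def back(uv,z,cal,fish=False):
    uv=np.atleast_2d(np.array(uv,float));M=cal["camera_from_world"]
    f=240/np.tan(np.radians(cal["vfov"]/2))
    d=(uv-[cal["cx"],cal["cy"]])/f
    if fish:
        r=np.maximum(np.hypot(*d.T),1e-9);D=np.c_[d*(np.sin(r)/r)[:,None],np.cos(r)]
    else: D=np.c_[d,np.ones(len(d))]
    D=D@M[:3,:3];C=-M[:3,:3].T@M[:3,3]
    t=(np.asarray(z)-C[2])/D[:,2]
    return C+D*t[:,None]
def crop(im,x0,y0,x1,y1,s,name):
    c=cv2.resize(im[y0:y1,x0:x1],None,fx=s,fy=s,interpolation=cv2.INTER_CUBIC)
    cv2.imwrite(name,c)
E
python3 - <<'E'
from h import *
im=cv2.imread("pics/top0.png")
crop(im,300,165,460,290,5,"pics/c_stand.png")
crop(im,140,140,300,260,5,"pics/c_rack.png")
crop(im,140,240,300,345,5,"pics/c_b.png")
c=get_calibration("top")
for n,uv in dict(stand=(380,230),rack=(183,195),b1=(271,222),b2=(171,295),bottle=(295,152),board=(255,320)).items(): print(n,back([uv],0.02,c))
c=get_calibration("wrist");M=c["camera_from_world"];s=bot.read_state();R=s["tcp_rot"]
C=-M[:3,:3].T@M[:3,3]; print("cam in tool",R.T@(C-s["position"]),R.T@M[2,:3])
E
```

```text
stand [[ 0.58096182 -0.23688231  0.02      ]]
rack [[0.64621763 0.20472293 0.02      ]]
b1 [[0.59161322 0.0067768  0.02      ]]
b2 [[0.42369645 0.22093197 0.02      ]]
bottle [[ 0.75153664 -0.04181855  0.02      ]]
board [[0.37413027 0.03459123 0.02      ]]
cam in tool [ 0.07348359  0.00017213 -0.16125541] [-0.27277352 -0.00145481  0.96207717]
```

View pics/c_stand.png

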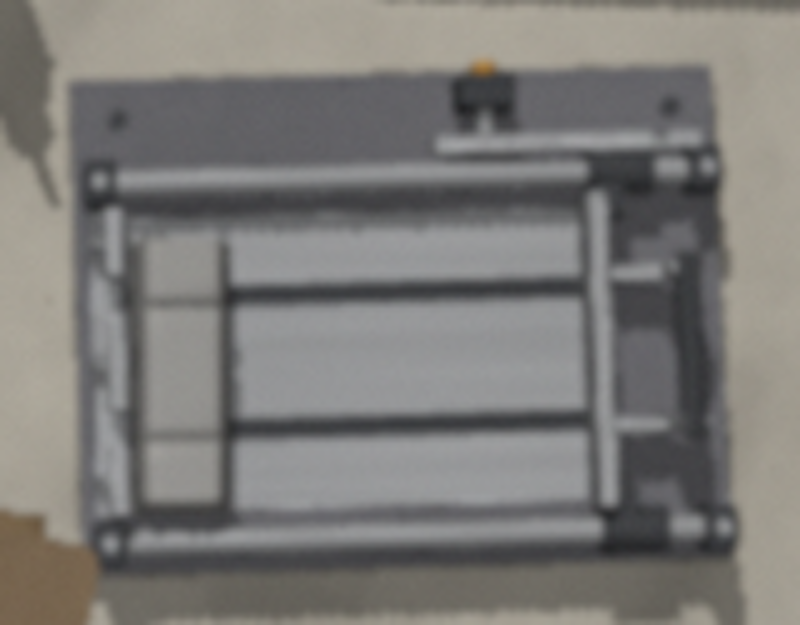

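View pics/c_rack.png

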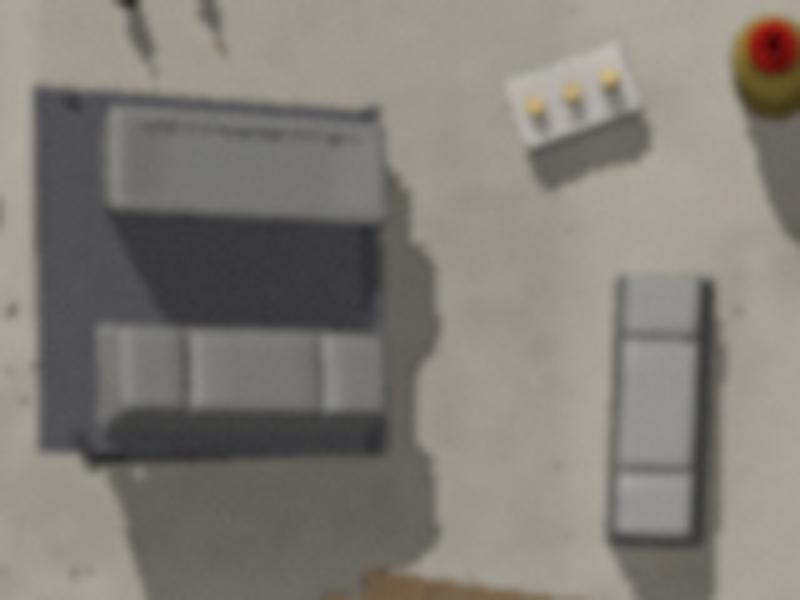

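View pics/c_b.png

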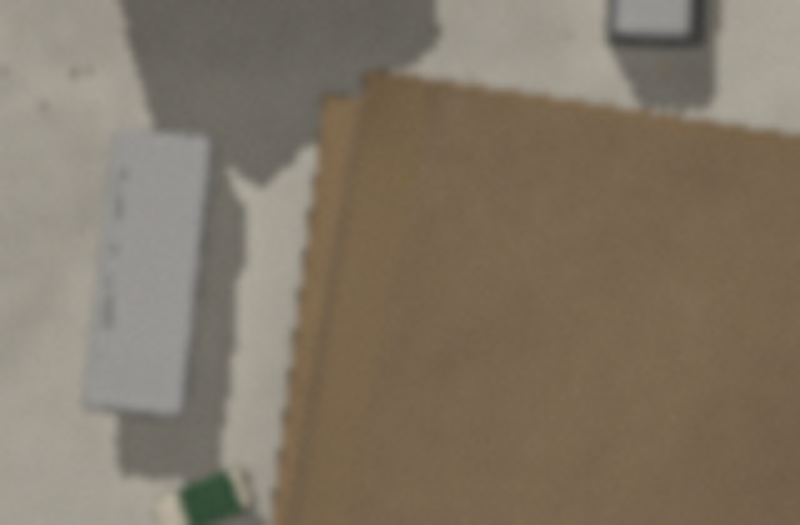

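```bash
cat >> h.py <<'E'
from scipy.spatial.transform import Rotation as Ro
def Rdown(yaw,tilt=0,axis='y'):
    "tool down with tool x at world yaw (deg)"
    return Ro.from_euler('z',yaw,degrees=True).as_matrix()@np.diag([1.,-1,-1])
def delta(p,R=None):
    s=bot.read_state();R0=s["tcp_rot"]
    R=R0 if R is None else R
    print("lin",np.round(R0.T@(np.array(p)-s["position"])*1000,1),"rot",np.round(Ro.from_matrix(R0.T@R).as_rotvec(degrees=True),2),"t",round(s["time_s"],2),"op",round(s["opening"],3))
def st():
    s=bot.read_state();print("t",round(s["time_s"],2),"p",s["position"].round(4),"yaw",np.degrees(np.arctan2(s["tcp_rot"][1,0],s["tcp_rot"][0,0])).round(2),"z",s["tcp_rot"][:,2].round(3),"F",s["force"].round(1),"op",round(s["opening"],3),"j",s["joint_positions"].round(0))
E
python3 - <<'E'
from h import *
delta([.58,-.22,.26],Rdown(0))
E
```

```text
lin [ 422.  -170.   -37.8] rot [-0.09  0.   26.35] t 0.15 op 1.0
```

>>> play_rows --fingers '[0,0,0,0,0,0,0,0,0,0,0,0]' --linear '[[40,-16,-37],[80,-32,-37],[125,-50,-37],[170,-68,-37],[215,-86,-37],[260,-105,-37],[305,-123,-37],[350,-141,-37],[390,-157,-37],[415,-167,-37],[422,-170,-37],[422,-170,-37]]' --rot '[[0,0,3],[0,0,6],[0,0,9],[0,0,12],[0,0,15],[0,0,18],[0,0,21],[0,0,24],[0,0,26],[0,0,26.3],[0,0,26.3],[0,0,26.3]]'

```text
time_s: 1.35
position: [0.5803, -0.2195, 0.2591]
tcp_rot: [[1.0, 0.003, -0.001], [0.003, -1.0, 0.0], [-0.001, -0.0, -1.0]]
force: [0.0, -0.2, 0.0]
opening: 0.995
```

```bash
cat > shot.py <<'E'
import sys
from h import *
import pickle
n=sys.argv[1]
st();cal=get_calibration("wrist");im=capture("wrist")[:,:,::-1];cv2.imwrite(f"pics/{n}.png",im);pickle.dump(cal,open(f"pics/{n}.pkl","wb"))
E
python3 shot.py w1
```

```text
t 1.35 p [ 0.5803 -0.2195  0.2591] yaw 0.18 z [-0.001  0.    -1.   ] F [ 0.  -0.2  0. ] op 0.995 j [-31.  28.  80.  -0.  72.  59.]
```

View pics/w1.png

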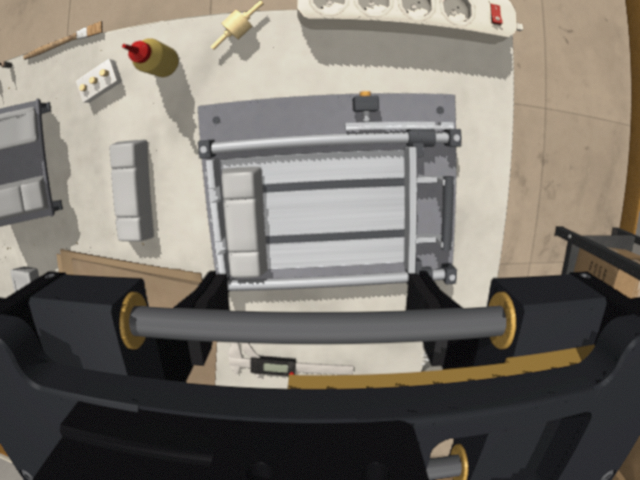

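The wrist view shows the whole stand (200–460, 95–290), with ingot_0 at (243,222), the grip bar at (448,212) and ingot_3 at (130,190). I'll enlarge it to read corners.

Run:
```python
from h import *
im=cv2.imread("pics/w1.png")
crop(im,190,85,330,190,5.7,"pics/c1.png")
crop(im,340,85,480,190,5.7,"pics/c2.png")
crop(im,190,190,330,295,5.7,"pics/c3.png")
crop(im,340,190,480,295,5.7,"pics/c4.png")
crop(im,100,130,165,250,5,"pics/c5.png")
```

```text
(no output)
```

View pics/c1.png

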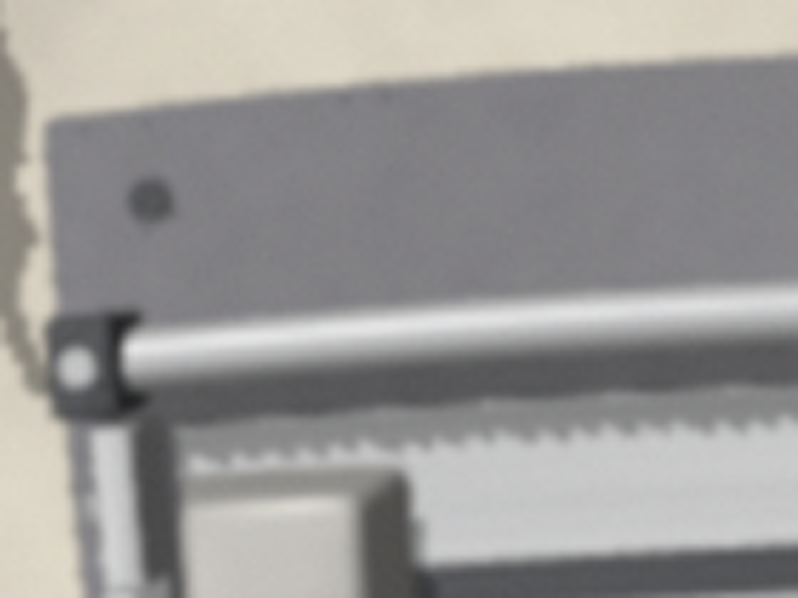

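View pics/c2.png

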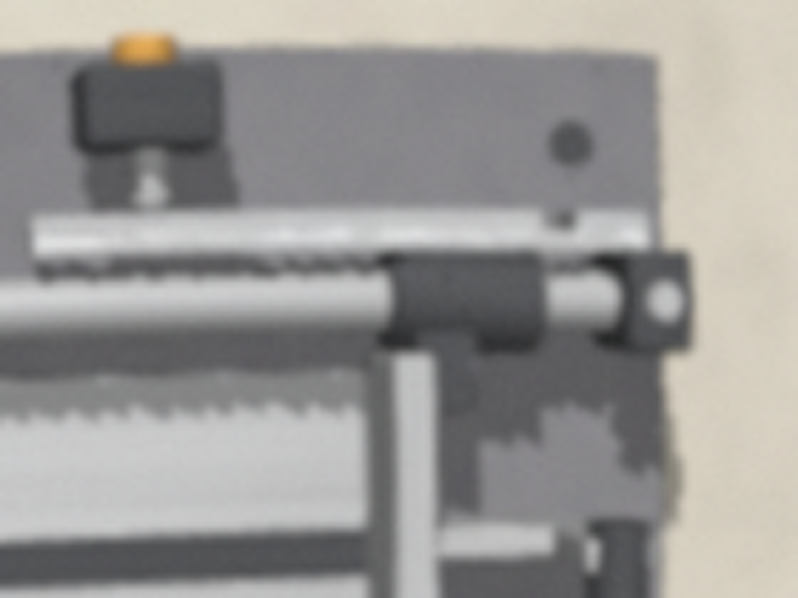

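View pics/c3.png

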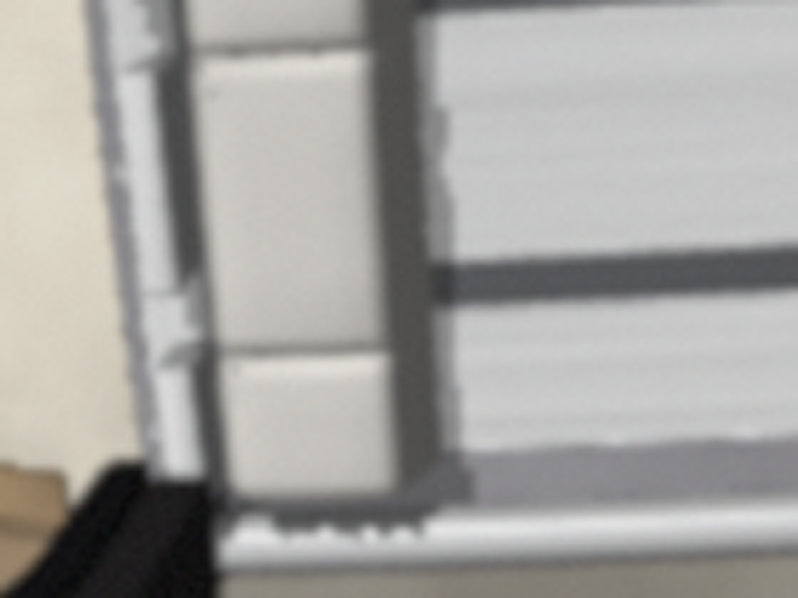

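View pics/c4.png

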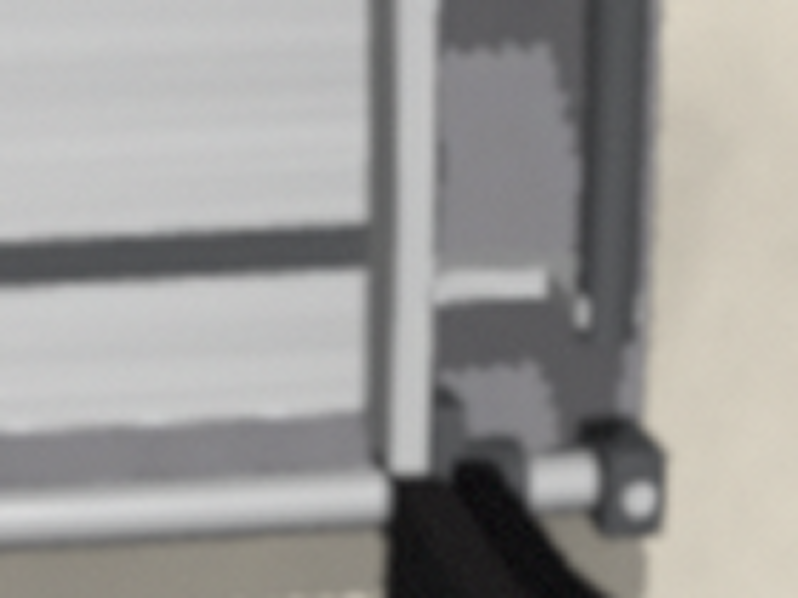

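View pics/c5.png

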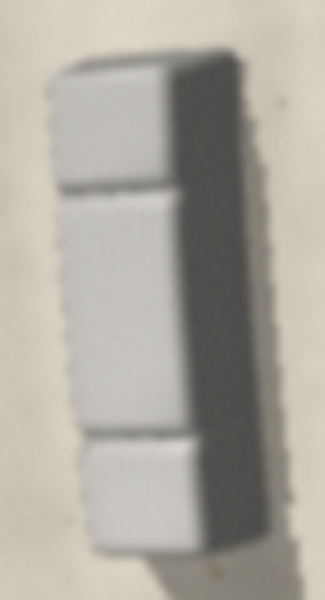

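Run:
```python
from h import *
import pickle
c=pickle.load(open("pics/w1.pkl","rb"))
B=lambda uv,z:back(uv,z,c,True)
def rep(n,p):
    print(n,p.round(4).tolist())
# ingot3 top face z=30
p=np.array([(60,75),(165,68),(203,548),(95,553)])/5+[100,130]
P=B(p,.030);rep("i3 top",P[:,:2]);print(np.linalg.norm(P-np.roll(P,-1,0),axis=1),P.mean(0))
q=np.array([(238,55),(268,535)])/5+[100,130];rep("i3 bot",B(q,0.0)[:,:2])
# ingot0 top z=42
p=np.vstack([np.array([(185,505),(355,495)])/5.7+[190,85],np.array([(395,490),(235,497)])/5.7+[190,190]])
P=B(p,.042);rep("i0 top",P[:,:2]);print(np.linalg.norm(P-np.roll(P,-1,0),axis=1),P.mean(0))
q=np.vstack([np.array([(412,485)])/5.7+[190,85],np.array([(445,490)])/5.7+[190,190]]);rep("i0 bot R",B(q,.012)[:,:2])
rep("posts",B([(203.5,149.4),(456.8,137.6),(451.9,277.7)],.032)[:,:2])
rep("plate",B([(409.3,150),(409.3,190),(408.6,270)],.040)[:,:2])
rep("fence",B([(213.7,162.2)],.038)[:,:2])
rep("base corners",B([(198.4,106),(454.9,95)],.008)[:,:2])
rep("bar mid",B([(340+615/5.7,85+530/5.7),(340+615/5.7,190+330/5.7)],.056)[:,:2])
```

```text
i3 top [[0.6506, 0.0177], [0.6499, -0.0113], [0.5367, -0.0101], [0.5353, 0.021]]
[0.0289553  0.11317888 0.03119901 0.11534639] [0.59311704 0.00431875 0.03      ]
i3 bot [[0.6512, -0.0159], [0.5312, -0.0136]]
i0 top [[0.6126, -0.121], [0.6137, -0.1529], [0.499, -0.1558], [0.4969, -0.1237]]
[0.03191163 0.11476615 0.03224353 0.11567133] [ 0.55556437 -0.13834286  0.042     ]
i0 bot R [[0.6123, -0.1589], [0.4868, -0.1614]]
posts [[0.6383, -0.0981], [0.6533, -0.3707], [0.4913, -0.3792]]
plate [[0.6375, -0.3151], [0.5953, -0.3168], [0.5052, -0.3223]]
fence [[0.6245, -0.1108]]
base corners [[0.6875, -0.0856], [0.7027, -0.3763]]
bar mid [[0.6113, -0.3537], [0.5362, -0.3603]]
```

>>> play_rows --fingers '[0,0,0,0,0,0,0,0,0,0]' --linear '[[0,-50,-5],[0,-100,-10],[0,-150,-15],[0,-200,-20],[0,-250,-20],[0,-300,-20],[0,-350,-20],[0,-370,-20],[0,-375,-20],[0,-375,-20]]' --rot '[[0,0,0],[0,0,0],[0,0,0],[0,0,0],[0,0,0],[0,0,0],[0,0,0],[0,0,0],[0,0,0],[0,0,0]]'

```text
time_s: 2.4
position: [0.5798, 0.1533, 0.2795]
tcp_rot: [[1.0, 0.0, -0.0], [0.0, -1.0, -0.001], [-0.0, 0.001, -1.0]]
force: [0.1, -0.7, -0.6]
opening: 0.999
```

```bash
python3 shot.py w2
```

```text
t 2.4 p [0.5798 0.1533 0.2795] yaw 0.02 z [-0.    -0.001 -1.   ] F [ 0.1 -0.7 -0.6] op 0.999 j [ 4. 25. 82. -0. 73. 94.]
```

View pics/w2.png

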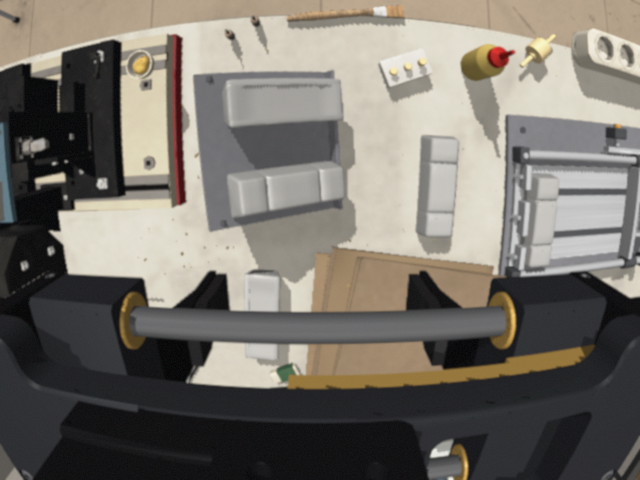

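This view shows the rack ingots: wide-up (283,100) and narrow-up (287,190). Ingot_3 is at (438,185) and ingot_4 shows through the gripper at (263,315). I'll enlarge these.

Run:
```python
from h import *
im=cv2.imread("pics/w2.png")
crop(im,190,65,350,235,3.5,"pics/c6.png")
crop(im,235,262,295,367,5.6,"pics/c7.png")
crop(im,410,125,470,245,4.9,"pics/c8.png")
```

```text
(no output)
```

View pics/c6.png

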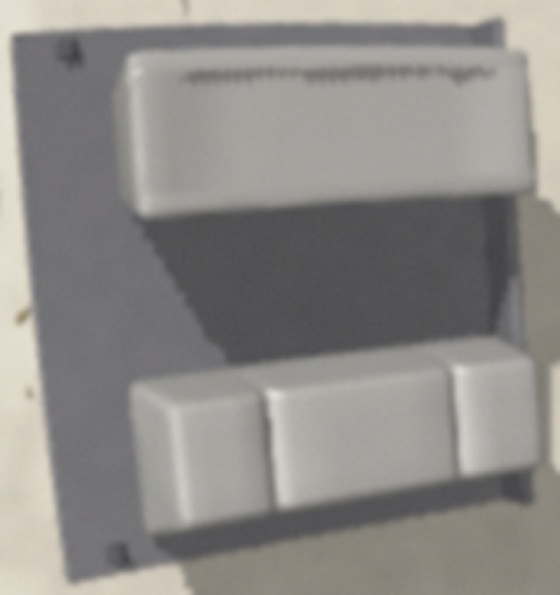

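View pics/c7.png

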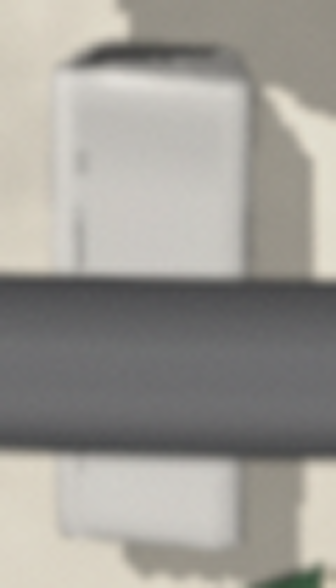

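View pics/c8.png

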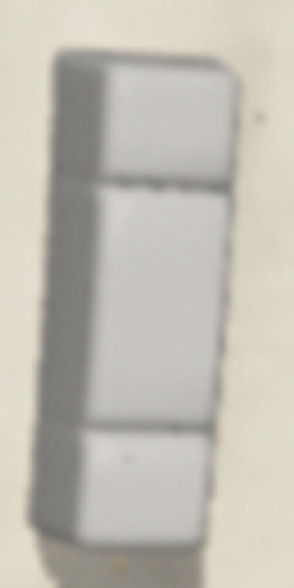

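Run:
```python
from h import *
import pickle
c=pickle.load(open("pics/w2.pkl","rb"))
B=lambda uv,z:back(uv,z,c,True)
def top(n,p,s,o,z):
    P=B(np.array(p)/s+o,z)[:,:2];print(n,P.round(4).tolist(),"mid",P.mean(0).round(4))
    a=P[0]-P[3];b=P[1]-P[2];print("  yaw",np.degrees(np.arctan2(a[1],a[0])),np.degrees(np.arctan2(b[1],b[0])),np.linalg.norm(a),np.linalg.norm(b),np.linalg.norm(P[0]-P[1]),np.linalg.norm(P[3]-P[2]))
top("i4",[(58,68),(250,75),(240,545),(60,532)],5.6,[235,262],.030)
top("i3",[(107,65),(235,75),(203,545),(78,540)],4.9,[410,125],.030)
o=[190,65]
print("rack high",B(np.array([(12,37),(70,580)])/3.5+o,.095)[:,:2])
print("rack low",B(np.array([(500,20),(533,500)])/3.5+o,.030)[:,:2])
# rack ingots: low end top face corners & high end
from scipy.optimize import least_squares
def corners(par,w):
    x,y,z,yaw,L=par
    r=Ro.from_euler('ZY',[yaw,-30],degrees=True).as_matrix()
    pts=np.array([[L/2,w/2,.015],[L/2,-w/2,.015],[-L/2,-w/2,.015],[-L/2,w/2,.015]])
    return pts@r.T+[x,y,z]
# rack x -> world +y (yaw~90): ingot y -> world -x
for n,px,w in (("wide(2)",[(140,215),(130,55),(522,52),(533,190)],.045),("narrow(1)",[(180,528),(178,405),(530,352),(538,470)],.033)):
    uv=np.array(px)/3.5+o
    # ingot corner order: (+L,+w)=high, -x world (near) ; (+L,-w)=high far; (-L,-w)=low far; (-L,+w)= low near
    f=lambda p:np.r_[(proj(corners(p,w),c,True)-uv).ravel(),(p[4]-(.120 if w>.04 else .116))/.002*.3,(p[2]-.068)/.003]
    r=least_squares(f,[.65,.2,.068,90,.12],x_scale=[.01,.01,.01,5,.01]);print(n,r.x.round(4),r.cost, r.fun[:8].round(1))
```

```text
i4 [[0.4878, 0.2394], [0.4866, 0.1978], [0.3648, 0.2054], [0.367, 0.2487]] mid [0.4266 0.2228]
  yaw -4.400424585459866 -3.563182199222112 0.12116496357177634 0.12201449606230595 0.04167796797759548 0.043428229300314175
i3 [[0.65, 0.0235], [0.6495, -0.0086], [0.535, -0.0086], [0.5364, 0.0242]] mid [0.5927 0.0076]
  yaw -0.36128210975260894 -0.0215320859839704 0.1136359353047874 0.11442013730892034 0.03216764898488748 0.032863067732558114
rack high [[0.71217643 0.26987574]
 [0.55971945 0.25913827]]
rack low [[0.72198423 0.13572349]
 [0.56855966 0.12451068]]
wide(2) [6.84400e-01 1.87800e-01 6.48000e-02 9.37021e+01 1.20300e-01] 4.665357014951796 [ 0.4  1.5 -0.4 -1.5  0.2 -1.4 -0.2  1.3]
narrow(1) [5.97000e-01 1.81900e-01 6.86000e-02 9.35426e+01 1.11700e-01] 4.782635191853913 [ 1.5 -0.2 -1.6 -0.3  0.4  1.6 -0.3 -1.1]
```

>>> play_rows --fingers '[60,60,60,60,60,60,60,60,60,60,60,60,200,200,200,200]' --linear '[[-40,-18,10],[-80,-36,25],[-120,-54,50],[-147,-67,80],[-153,-69.5,120],[-153,-69.5,160],[-153,-69.5,200],[-153,-69.5,235],[-153,-69.5,255],[-153,-69.5,267],[-153,-69.5,272],[-153,-69.5,273],[-153,-69.5,273],[-153,-69.5,273],[-153,-69.5,273],[-153,-69.5,273]]' --rot '[[0,0,1],[0,0,2],[0,0,3],[0,0,4],[0,0,4],[0,0,4],[0,0,4],[0,0,4],[0,0,4],[0,0,4],[0,0,4],[0,0,4],[0,0,4],[0,0,4],[0,0,4],[0,0,4]]'

```text
time_s: 4.05
position: [0.4272, 0.2241, 0.0073]
tcp_rot: [[0.998, -0.068, 0.002], [-0.068, -0.998, 0.0], [0.002, -0.0, -1.0]]
force: [-0.5, 0.1, 4.8]
opening: 0.51
```

```bash
python3 shot.py w3
```

```text
t 4.05 p [0.4272 0.2241 0.0073] yaw -3.92 z [ 0.002  0.    -1.   ] F [-0.5  0.1  4.8] op 0.51 j [ 14.  42. 111.  -0.  27. 108.]
```

View pics/w3.png

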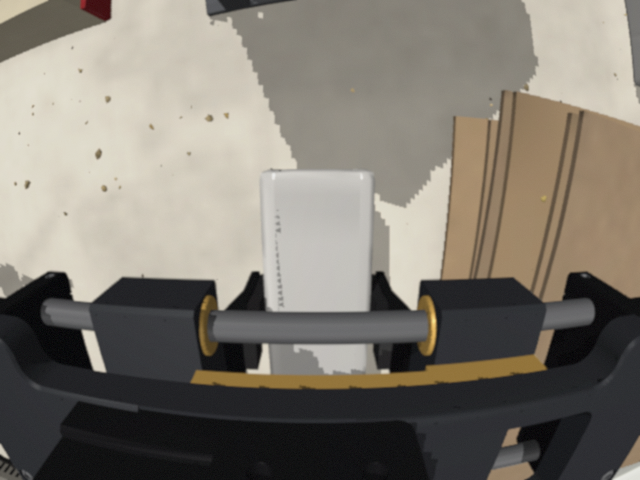

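Run:
```python
from h import *
import pickle
c=pickle.load(open("pics/w3.pkl","rb"))
s=bot.read_state()
P=back([(266,174),(317,173),(370,174)],.0295,c,True);print((P-s["position"])@s["tcp_rot"])
```

```text
[[ 0.05813759 -0.01879245 -0.02212174]
 [ 0.05835099  0.00045676 -0.02212819]
 [ 0.05810824  0.02046172 -0.02213553]]
```

```bash
cat >> h.py <<'E'
YS=3.05
EX=np.array([np.cos(np.radians(YS)),np.sin(np.radians(YS))]);EY=np.array([-EX[1],EX[0]])
O=.5516*EX-.2083*EY
def S(x,y,z): "stand mm -> world m"; return np.r_[O+x/1000*EX+y/1000*EY,z/1000]
def toS(p): d=np.asarray(p)[...,:2]-O;return np.stack([d@EX,d@EY],-1)*1000
E
python3 - <<'E'
from h import *
print(O)
for z in(120,50,20): delta(S(-2.5,-27,z),Rdown(YS))
E
```

```text
[ 0.56190175 -0.17865573]
lin [ 163.   419.7 -112.6] rot [-0.02 -0.08 -6.98] t 4.1 op 0.519
lin [162.9 419.7 -42.6] rot [-0.02 -0.08 -6.98] t 4.1 op 0.519
lin [162.8 419.7 -12.6] rot [-0.02 -0.08 -6.98] t 4.1 op 0.519
```

>>> play_rows --fingers '[200,200,200,200,200,200,200,200,200,200,200,200,200,200,200,200,200,200,200]' --linear '[[0,0,-20],[0,0,-55],[5,20,-90],[22,55,-112],[37,95,-112],[53,135,-112],[70,180,-112],[88,225,-112],[106,270,-112],[123,315,-112],[140,358,-112],[153,392,-110],[160,412,-95],[162.8,419.7,-75],[162.8,419.7,-50],[162.8,419.7,-32],[162.8,419.7,-20],[162.8,419.7,-13],[162.8,419.7,-12.5]]' --rot '[[0,0,0],[0,0,0],[0,0,0],[0,0,-1],[0,0,-2],[0,0,-3],[0,0,-4],[0,0,-5],[0,0,-6],[0,0,-7],[0,0,-7],[0,0,-7],[0,0,-7],[0,0,-7],[0,0,-7],[0,0,-7],[0,0,-7],[0,0,-7],[0,0,-7]]'

```text
time_s: 6.0
position: [0.5601, -0.2057, 0.0192]
tcp_rot: [[0.999, 0.054, -0.0], [0.054, -0.999, 0.0], [-0.0, -0.0, -1.0]]
force: [-0.2, 0.5, -4.0]
opening: 0.511
```

```bash
python3 shot.py w4
```

```text
t 6.0 p [ 0.5601 -0.2057  0.0192] yaw 3.07 z [-0.  0. -1.] F [-0.2  0.5 -4. ] op 0.511 j [-31.  45.  94.  -0.  42.  56.]
```

View pics/w4.png

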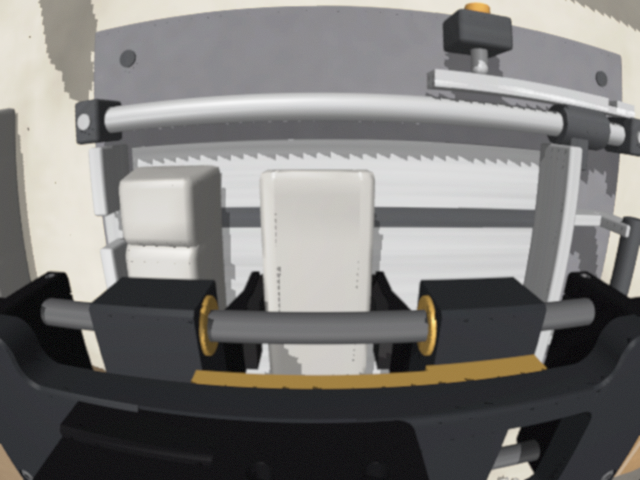

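Run:
```python
from h import *
im=cv2.imread("pics/w4.png")
crop(im,90,140,390,300,2.6,"pics/c9.png")
```

```text
(no output)
```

View pics/c9.png

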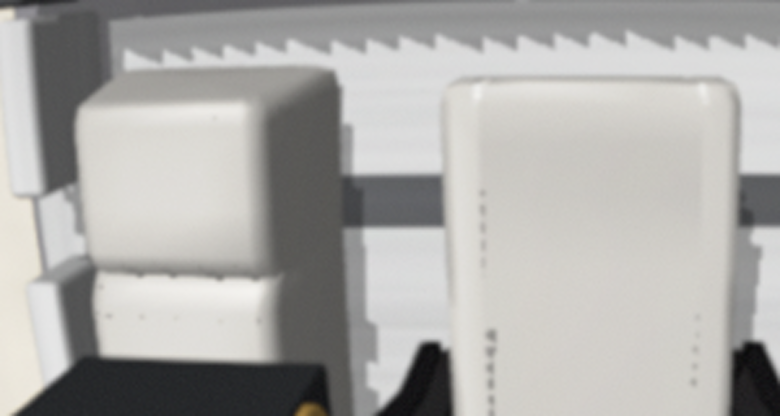

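Run:
```python
from h import *
import pickle
c=pickle.load(open("pics/w4.pkl","rb"))
f=lambda q,z:print(toS(back(np.array(q,float)/2.6+[90,140],z,c,True)).round(1).tolist())
f([(335,74),(290,70)],.013)      # i0 bottom end edge
f([(110,105),(245,101)],.042)   # i0 narrow top end
f([(480,80),(710,80)],.041)     # i4 top end
print(toS(bot.read_state()["position"]))
```

```text
[[54.8, 18.0], [55.8, 26.5]]
[[54.3, 48.1], [54.0, 24.6]]
[[56.0, -11.3], [56.0, -44.6]]
[ -2.83720497 -27.13662056]
```

>>> play_rows --fingers '[98,98,98,98,98,255,255,255,255,255,255,255,255,255,255,255,255,255]' --linear '[[0,0,0],[0,0,0],[0,0,-12],[0,0,-35],[-1,15,-42],[-2,35,-42],[-3,46,-40],[-3,46,-30],[-3,46,-15],[-3,46,0],[-3,46,0],[-3,41,0],[-3,36,0],[-3,32,0],[-3,28,0],[-3,24,0],[-3,20,0],[-3,16,0]]' --rot '[[0,0,0],[0,0,0],[0,0,0],[0,0,0],[0,0,0],[0,0,0],[0,0,0],[0,0,0],[0,0,0],[0,0,0],[0,0,0],[0,0,0],[0,0,0],[0,0,0],[0,0,0],[0,0,0],[0,0,0],[0,0,0]]'

```text
time_s: 7.85
position: [0.5585, -0.2222, 0.0195]
tcp_rot: [[0.999, 0.053, 0.001], [0.053, -0.999, -0.001], [0.001, 0.001, -1.0]]
force: [-0.0, -2.0, -0.1]
opening: 0.004
```

```bash
python3 shot.py w5; python3 -c "
from h import *
print(toS(bot.read_state()['position']))"
```

```text
t 7.85 p [ 0.5585 -0.2222  0.0195] yaw 3.04 z [ 0.001 -0.001 -1.   ] F [-0.  -2.  -0.1] op 0.004 j [-32.  45.  93.  -0.  42.  55.]
[ -6.04123341 -42.34407524]
```

View pics/w5.png

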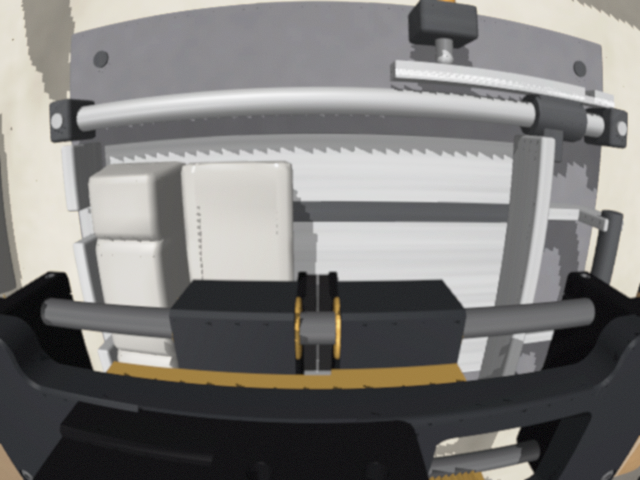

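Run:
```python
from h import *
delta([.593,.006,.006],Rdown(-.7))
```

```text
lin [  46.9 -225.1   13.3] rot [-0.02 -0.01  3.75] t 7.9 op 0.002
```

>>> play_rows --fingers '[255,255,255,60,60,60,60,60,60,60,60,60,60,60,200,200,200,200]' --linear '[[0,3,-10],[0,3,-45],[3,-15,-80],[10,-50,-95],[20,-95,-100],[29,-140,-100],[38,-185,-95],[45,-215,-80],[46.9,-225,-50],[46.9,-225,-25],[46.9,-225,-5],[46.9,-225,8],[46.9,-225,12],[46.9,-225,12.5],[46.9,-225,12.5],[46.9,-225,12.5],[46.9,-225,12.5],[46.9,-225,12.5]]' --rot '[[0,0,0],[0,0,0],[0,0,0],[0,0,1],[0,0,2],[0,0,3],[0,0,3.7],[0,0,3.7],[0,0,3.7],[0,0,3.7],[0,0,3.7],[0,0,3.7],[0,0,3.7],[0,0,3.7],[0,0,3.7],[0,0,3.7],[0,0,3.7],[0,0,3.7]]'

```text
time_s: 9.7
position: [0.5933, 0.0054, 0.0073]
tcp_rot: [[1.0, -0.012, 0.001], [-0.012, -1.0, 0.001], [0.001, -0.001, -1.0]]
force: [-0.5, 1.0, 2.9]
opening: 0.484
```

```bash
python3 shot.py w6
```

```text
t 9.7 p [0.5933 0.0054 0.0073] yaw -0.7 z [ 0.001  0.001 -1.   ] F [-0.5  1.   2.9] op 0.484 j [-10.  45.  95.   0.  40.  80.]
```

View pics/w6.png

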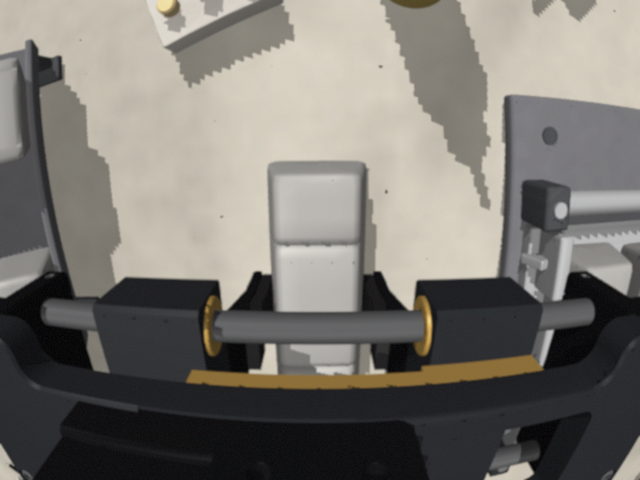

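Run:
```python
from h import *
import pickle
im=cv2.imread("pics/w5.png");crop(im,80,140,310,260,3.4,"pics/c10.png")
im=cv2.imread("pics/w6.png");crop(im,255,145,385,265,4.5,"pics/c11.png")
```

```text
(no output)
```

View pics/c10.png

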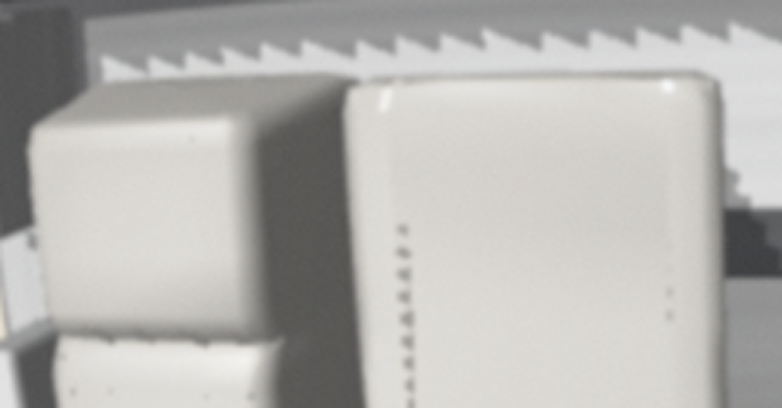

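View pics/c11.png

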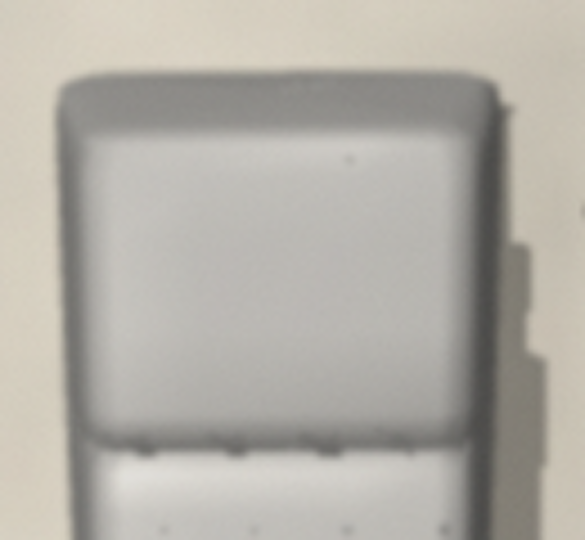

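Run:
```python
from h import *
import pickle
c=pickle.load(open("pics/w5.pkl","rb"))
f=lambda q,z:print(toS(back(np.array(q,float)/3.4+[80,140],z,c,True)).round(1).tolist())
f([(345,75),(290,73),(200,79)],.013)
f([(60,124),(225,117)],.041)
f([(390,78),(680,73)],.041)
c=pickle.load(open("pics/w6.pkl","rb"));s=bot.read_state()
g=lambda q,z:print(((back(np.array(q,float)/4.5+[255,145],z,c,True)-s["position"])@s["tcp_rot"]*1000).round(1).tolist())
g([(110,75),(270,72),(460,73)],.001)
g([(110,132),(440,132)],.029)
delta(S(-6,-60,20),Rdown(YS))
```

```text
[[56.1, 20.1], [56.8, 28.5], [56.7, 43.1]]
[[54.3, 49.9], [53.8, 25.5]]
[[57.4, 3.8], [57.0, -29.8]]
[[60.5, -16.5, 6.3], [60.6, -0.5, 6.3], [60.6, 18.5, 6.3]]
[[57.9, -13.7, -21.7], [57.8, 13.9, -21.7]]
lin [-31.3 244.7 -12.9] rot [-0.03 -0.06 -3.74] t 9.75 op 0.478
```

>>> play_rows --fingers '[200,200,200,200,200,200,200,200,200,200,200,200,200,200,200,200]' --linear '[[0,0,-15],[0,0,-45],[0,5,-75],[-3,35,-90],[-8,75,-90],[-13,120,-90],[-17,160,-90],[-21,200,-90],[-25,235,-90],[-27.5,257,-85],[-28.1,263.5,-70],[-28.1,263.5,-50],[-28.1,263.5,-32],[-28.1,263.5,-20],[-28.1,263.5,-12.8],[-28.1,263.5,-12.3]]' --rot '[[0,0,0],[0,0,0],[0,0,0],[0,0,0],[0,0,-1],[0,0,-2],[0,0,-3],[0,0,-3.7],[0,0,-3.7],[0,0,-3.7],[0,0,-3.7],[0,0,-3.7],[0,0,-3.7],[0,0,-3.7],[0,0,-3.7],[0,0,-3.7]]'

```text
time_s: 11.35
position: [0.561, -0.2565, 0.0192]
tcp_rot: [[0.999, 0.054, -0.003], [0.054, -0.999, 0.002], [-0.003, -0.002, -1.0]]
force: [-2.9, 2.5, 4.0]
opening: 0.48
```

```bash
python3 shot.py w7; python3 -c "
from h import *
print(toS(bot.read_state()['position']))"
```

```text
t 11.35 p [ 0.561  -0.2565  0.0192] yaw 3.1 z [-0.003  0.002 -1.   ] F [-2.9  2.5  4. ] op 0.48 j [-35.  45.  91.   0.  44.  52.]
[ -5.03735434 -77.71533637]
```

View pics/w7.png

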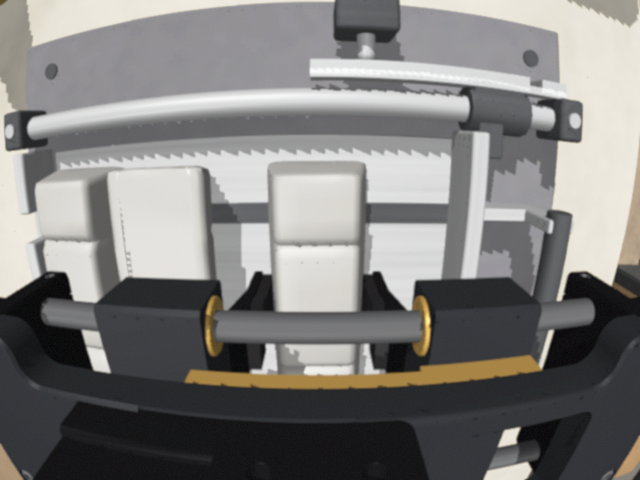

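>>> play_rows --fingers '[200,98,98,98,98,120,200,255,255,255,255,255,255,255]' --linear '[[1.5,0,0],[1.5,0,0],[1.5,0,0],[1,0,-15],[1,0,-45],[2,20,-75],[4,60,-80],[5,100,-80],[5,122,-80],[5,130,-75],[5,130,-55],[5,130,-35],[5,130,-22],[5,130,-21]]' --rot '[[0,0,0],[0,0,0],[0,0,0],[0,0,0],[0,0,0],[0,0,0],[0,0,0],[0,0,0],[0,0,0],[0,0,0],[0,0,0],[0,0,0],[0,0,0],[0,0,0]]'

```text
time_s: 12.8
position: [0.5726, -0.3856, 0.0377]
tcp_rot: [[0.999, 0.054, -0.003], [0.054, -0.999, 0.003], [-0.003, -0.004, -1.0]]
force: [-0.5, 0.1, -0.3]
opening: 0.008
```

```bash
python3 shot.py w8; python3 -c "
from h import *
print(toS(bot.read_state()['position']))"
```

```text
t 12.8 p [ 0.5726 -0.3856  0.0377] yaw 3.08 z [-0.003  0.003 -1.   ] F [-0.5  0.1 -0.3] op 0.008 j [-43.  48.  79.   0.  54.  44.]
[   0.30755163 -208.00819139]
```

View pics/w8.png

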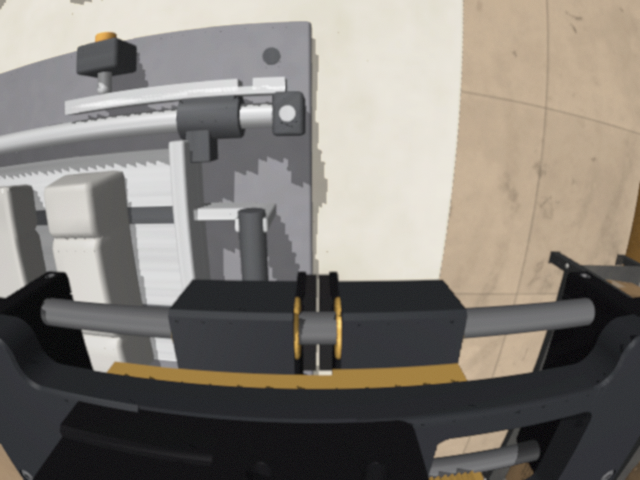

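>>> play_rows --fingers '[255,255,255,255,255,255,255,255,255,255,255]' --linear '[[0,-7,0],[0,-13,0],[0,-20,0],[0,-28,0],[0,-36,0],[0,-44,0],[0,-52,0],[0,-60,0],[0,-67,0],[0,-72,0],[0,-76,0]]' --rot '[[0,0,0],[0,0,0],[0,0,0],[0,0,0],[0,0,0],[0,0,0],[0,0,0],[0,0,0],[0,0,0],[0,0,0],[0,0,0]]'

```text
time_s: 13.95
position: [0.5705, -0.3155, 0.0411]
tcp_rot: [[0.998, 0.055, 0.003], [0.055, -0.998, -0.008], [0.003, 0.008, -1.0]]
force: [-2.0, -9.3, -2.3]
opening: 0.006
```

```bash
python3 shot.py w9; python3 -c "
from h import *
print(toS(bot.read_state()['position']))"
```

```text
t 13.95 p [ 0.5705 -0.3155  0.0411] yaw 3.14 z [ 0.003 -0.008 -1.   ] F [-2.  -9.3 -2.3] op 0.006 j [-39.  45.  85.  -0.  49.  48.]
[   1.28129998 -135.78997648]
```

View pics/w9.png

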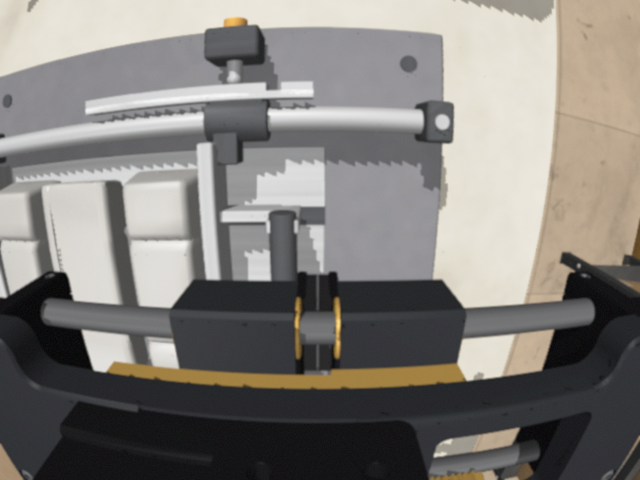

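>>> play_rows --fingers '[255,255,255,255,255,255]' --linear '[[0,-3,0],[0,-6,0],[0,-9,0],[0,-12,0],[0,-14,0],[0,-15,0]]' --rot '[[0,0,0],[0,0,0],[0,0,0],[0,0,0],[0,0,0],[0,0,0]]'

```text
time_s: 14.6
position: [0.5697, -0.3007, 0.0411]
tcp_rot: [[0.998, 0.055, 0.003], [0.055, -0.998, -0.008], [0.003, 0.008, -1.0]]
force: [-1.8, -10.0, -2.9]
opening: 0.008
```

```bash
python3 shot.py w10; python3 -c "
from h import *
print(toS(bot.read_state()['position']))"
```

```text
t 14.6 p [ 0.5697 -0.3007  0.0411] yaw 3.15 z [ 0.003 -0.008 -1.   ] F [ -1.8 -10.   -2.9] op 0.008 j [-38.  45.  87.  -0.  48.  49.]
[   1.25693944 -121.98385455]
```

View pics/w10.png

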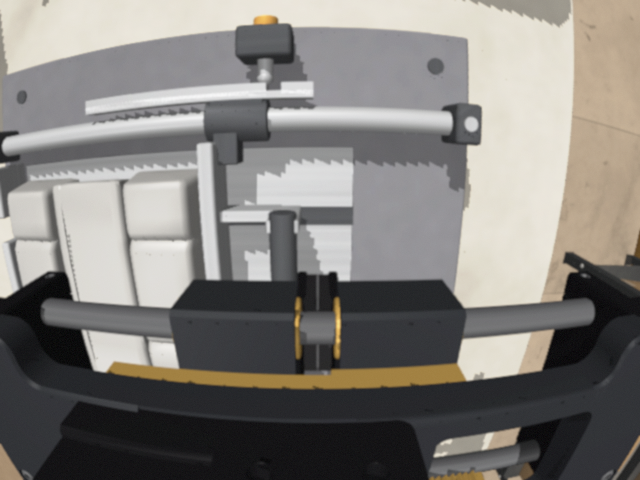

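>>> play_rows --fingers '[255,255,255,255]' --linear '[[0,-1.5,0],[0,-3,0],[0,-4,0],[0,-4.5,0]]' --rot '[[0,0,0],[0,0,0],[0,0,0],[0,0,0]]'

```text
time_s: 15.05
position: [0.5695, -0.296, 0.0411]
tcp_rot: [[0.998, 0.055, 0.003], [0.055, -0.998, -0.008], [0.002, 0.008, -1.0]]
force: [-2.3, -10.1, -2.5]
opening: 0.002
```

```bash
python3 shot.py w11; python3 -c "
from h import *
print(toS(bot.read_state()['position']))
im=cv2.imread('pics/w11.png');crop(im,0,60,320,290,2.5,'pics/c12.png')"
```

```text
t 15.05 p [ 0.5695 -0.296   0.0411] yaw 3.15 z [ 0.003 -0.008 -1.   ] F [ -2.3 -10.1  -2.5] op 0.002 j [-37.  45.  87.  -0.  48.  50.]
[   1.30782364 -117.50842532]
```

View pics/c12.png

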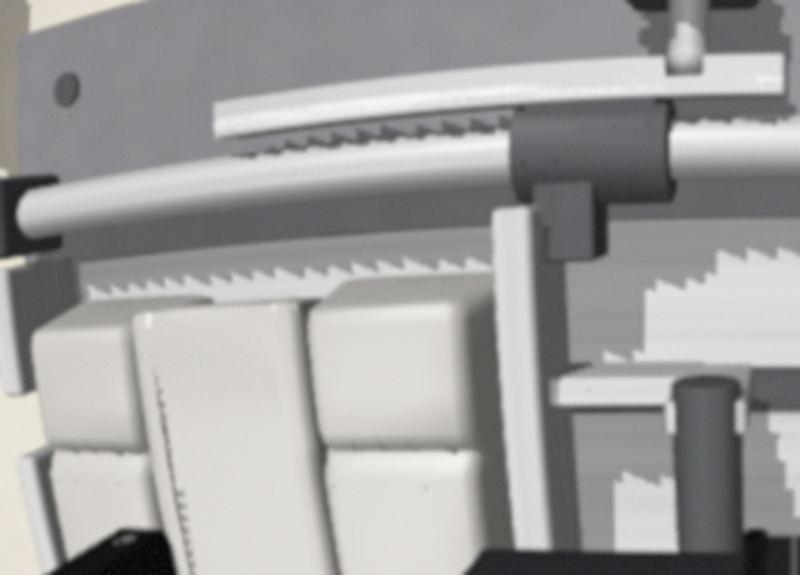

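>>> play_rows --fingers '[255,255,255]' --linear '[[0,-1,0],[0,-2,0],[0,-2,0]]' --rot '[[0,0,0],[0,0,0],[0,0,0]]'

```text
time_s: 15.4
position: [0.5695, -0.2955, 0.0412]
tcp_rot: [[0.998, 0.055, 0.003], [0.055, -0.998, -0.01], [0.003, 0.01, -1.0]]
force: [-2.3, -11.7, -3.8]
opening: 0.006
```

```bash
python3 shot.py w12; python3 -c "
from h import *
print(toS(bot.read_state()['position']))
im=cv2.imread('pics/w12.png');crop(im,0,60,320,290,2.5,'pics/c13.png')"
```

```text
t 15.4 p [ 0.5695 -0.2955  0.0412] yaw 3.17 z [ 0.003 -0.01  -1.   ] F [ -2.3 -11.7  -3.8] op 0.006 j [-37.  45.  87.  -0.  48.  50.]
[   1.34816679 -117.04508508]
```

View pics/c13.png

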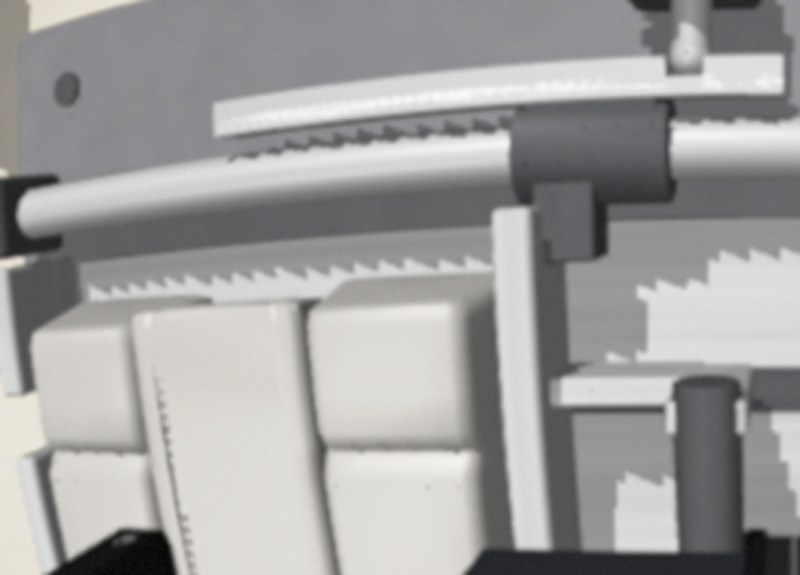

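>>> play_rows --fingers '[255,255,255,255]' --linear '[[0,-1.5,0],[0,-3,0],[0,-4,0],[0,-4,0]]' --rot '[[0,0,0],[0,0,0],[0,0,0],[0,0,0]]'

```text
time_s: 15.85
position: [0.5695, -0.2951, 0.0412]
tcp_rot: [[0.998, 0.056, 0.005], [0.056, -0.998, -0.016], [0.004, 0.016, -1.0]]
force: [-4.0, -19.0, -6.0]
opening: 0.004
```

```bash
python3 shot.py w13; python3 -c "
from h import *
print(toS(bot.read_state()['position']))
im=cv2.imread('pics/w13.png');crop(im,0,60,320,290,2.5,'pics/c14.png')"
```

```text
t 15.85 p [ 0.5695 -0.2951  0.0412] yaw 3.24 z [ 0.005 -0.016 -1.   ] F [ -4. -19.  -6.] op 0.004 j [-37.  45.  87.  -1.  47.  50.]
[   1.41883641 -116.64212898]
```

View pics/c14.png

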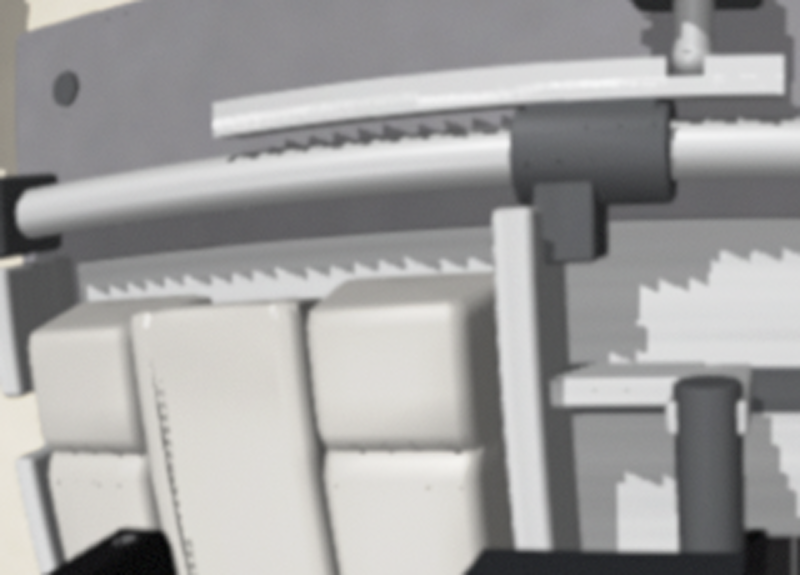

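>>> play_rows --fingers '[255,255,255,255,255,255,255,200,100,60]' --linear '[[0,6,0],[0,16,0],[0,16,-30],[0,0,-75],[5,-40,-120],[10,-75,-160],[10,-90,-185],[10,-95,-190],[10,-95,-190],[10,-95,-190]]' --rot '[[0,0,0],[0,0,0],[0,0,0],[0,0,0],[0,0,0],[0,0,0],[0,0,0],[0,0,0],[0,0,0],[0,0,0]]'

```text
time_s: 16.9
position: [0.5726, -0.1907, 0.2289]
tcp_rot: [[0.999, 0.053, -0.002], [0.053, -0.999, 0.001], [-0.002, -0.001, -1.0]]
force: [-0.5, 0.4, -1.1]
opening: 0.195
```

```bash
python3 shot.py w14; python3 -c "
from h import *
print(toS(bot.read_state()['position']))
im=cv2.imread('pics/w14.png');crop(im,200,110,400,260,4,'pics/c15.png')"
```

```text
t 16.9 p [ 0.5726 -0.1907  0.2289] yaw 3.05 z [-0.002  0.001 -1.   ] F [-0.5  0.4 -1.1] op 0.195 j [-29.  28.  85.  -0.  67.  58.]
[  9.73275223 -12.96607313]
```

View pics/w14.png

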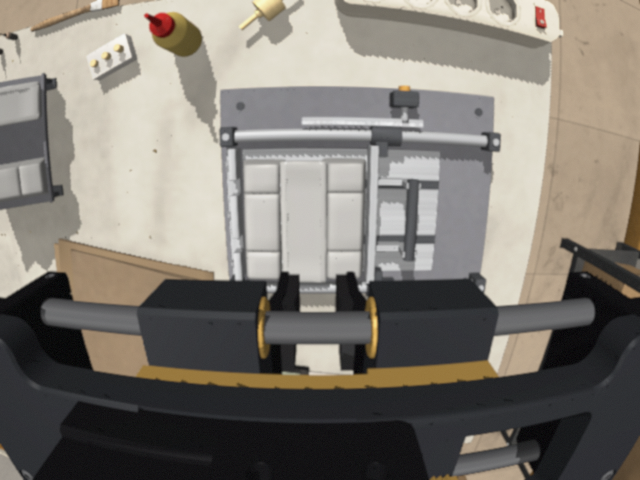

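View pics/c15.png

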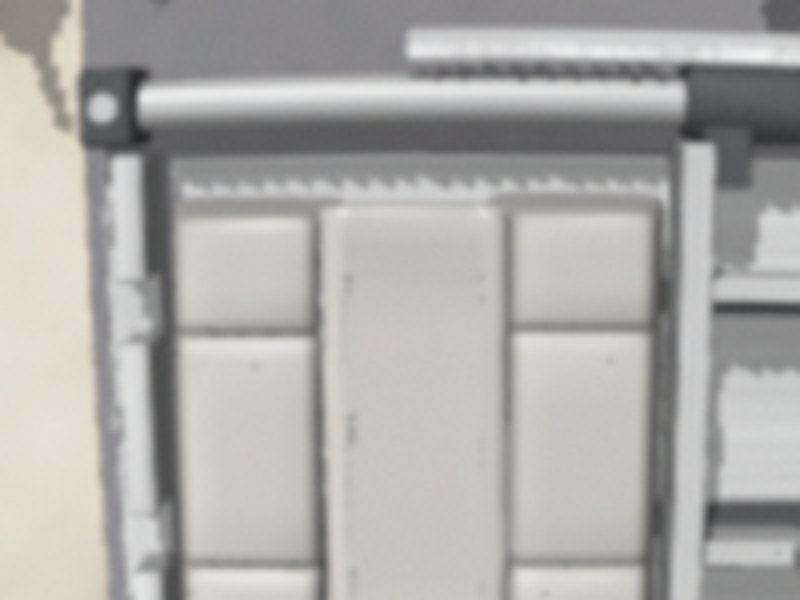

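Run:
```python
from h import *
import pickle
c=pickle.load(open("pics/w14.pkl","rb"))
f=lambda q,z:toS(back(np.array(q,float)/4+[200,110],z,c,True)).round(1).tolist()
print("i0 end, notch1, notch2",f([(245,217),(245,331),(250,563)],.042))
print("i3",f([(585,212),(580,326),(578,562)],.042))
print("i0/i3 bottom end",f([(245,206),(585,200)],.013))
print("i4 end",f([(345,206),(485,205)],.041))
print("edges i4",f([(322,300),(503,300)],.042),"plate",f([(683,300)],.04))
im=cv2.imread('pics/w14.png');crop(im,230,255,390,295,5,'pics/c16.png')
```

```text
i0 end, notch1, notch2 [[53.8, 39.9], [26.4, 40.7], [-31.8, 41.7]]
i3 [[54.5, -39.9], [27.3, -39.1], [-31.5, -39.6]]
i0/i3 bottom end [[54.1, 44.3], [55.1, -42.1]]
i4 end [[55.9, 16.3], [55.9, -16.6]]
edges i4 [[33.7, 22.0], [33.5, -20.8]] plate [[33.5, -63.9]]
```

View pics/c16.png

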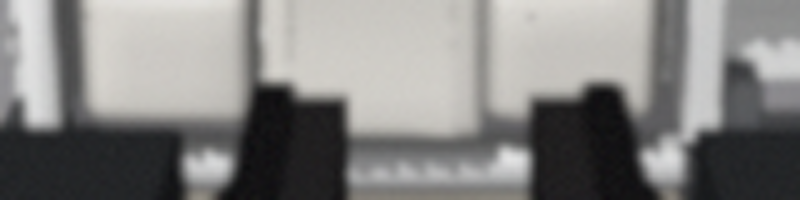

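Run:
```python
from h import *
import pickle
c=pickle.load(open("pics/w14.pkl","rb"))
print(toS(back(np.array([(165,119),(400,134),(560,117)],float)/5+[230,255],[.042,.041,.042],c,True)).round(1).tolist())
```

```text
[[-62.0, 42.7], [-65.4, -5.3], [-61.3, -37.8]]
```

```bash
cat >> h.py <<'E'
def Rrack(yaw=93.6,tilt=30):
    return Ro.from_euler('ZY',[yaw,-tilt],degrees=True).as_matrix()@np.diag([1.,-1,-1])
E
python3 - <<'E'
from h import *
R=Rrack();n=-R[:,2];print(R.round(3))
c2=np.array([.6844,.1878,.0648])
delta(c2+.11*n,R)
print(c2+.11*n)
E
```

```text
[[-0.054  0.998 -0.031]
 [ 0.864  0.063  0.499]
 [ 0.5    0.    -0.866]]
lin [ 132.6 -317.4   68.2] rot [ 23.48  23.48 -88.38] t 16.95 op 0.242
[0.68785348 0.13290853 0.16006279]
```

>>> play_rows --fingers '[60,60,60,60,60,60,60,60,60,60,60,60,60,60,60]' --linear '[[10,-25,-5],[20,-50,-10],[31,-75,-15],[42,-100,-20],[54,-130,-20],[66,-158,-20],[78,-187,-20],[90,-216,-15],[102,-245,-5],[114,-274,10],[126,-302,35],[132.6,-317.4,55],[132.6,-317.4,68],[132.6,-317.4,68],[132.6,-317.4,68]]' --rot '[[2,2,-7.5],[4,4,-15],[6,6,-22.5],[8,8,-30],[10,10,-37.5],[12,12,-45],[14,14,-52.5],[16,16,-60],[18,18,-67.5],[20,20,-75],[22,22,-82],[23.5,23.5,-88.4],[23.5,23.5,-88.4],[23.5,23.5,-88.4],[23.5,23.5,-88.4]]'

```text
time_s: 18.45
position: [0.6886, 0.1318, 0.1614]
tcp_rot: [[-0.053, 0.998, -0.029], [0.865, 0.061, 0.498], [0.499, 0.001, -0.867]]
force: [-0.5, -0.6, 1.4]
opening: 0.767
```

```bash
python3 shot.py w15; python3 -c "
from h import *
delta(np.array([.6844,.1878,.0648])+.11*-Rrack()[:,2],Rrack())"
```

```text
t 18.45 p [0.6886 0.1318 0.1614] yaw 93.51 z [-0.029  0.498 -0.867] F [-0.5 -0.6  1.4] op 0.767 j [-11.  42.  75.  30.  73. -26.]
lin [-0.1 -1.2  2.7] rot [0.2  0.09 0.  ] t 18.5 op 0.761
```

View pics/w15.png

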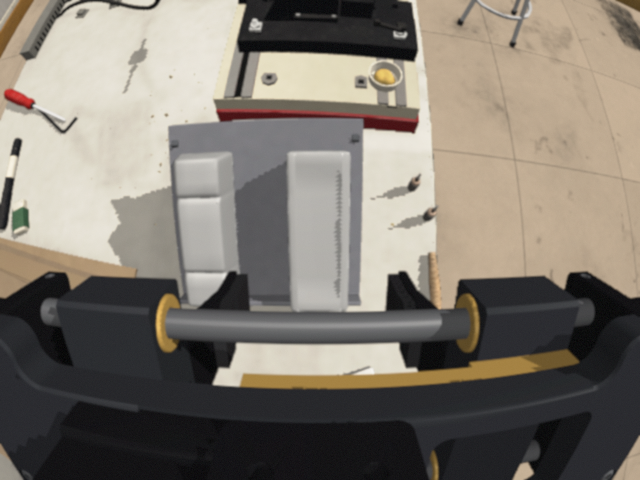

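Run:
```python
from h import *
im=cv2.imread("pics/w15.png")
crop(im,165,140,365,320,4,"pics/c17.png")
```

```text
(no output)
```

View pics/c17.png

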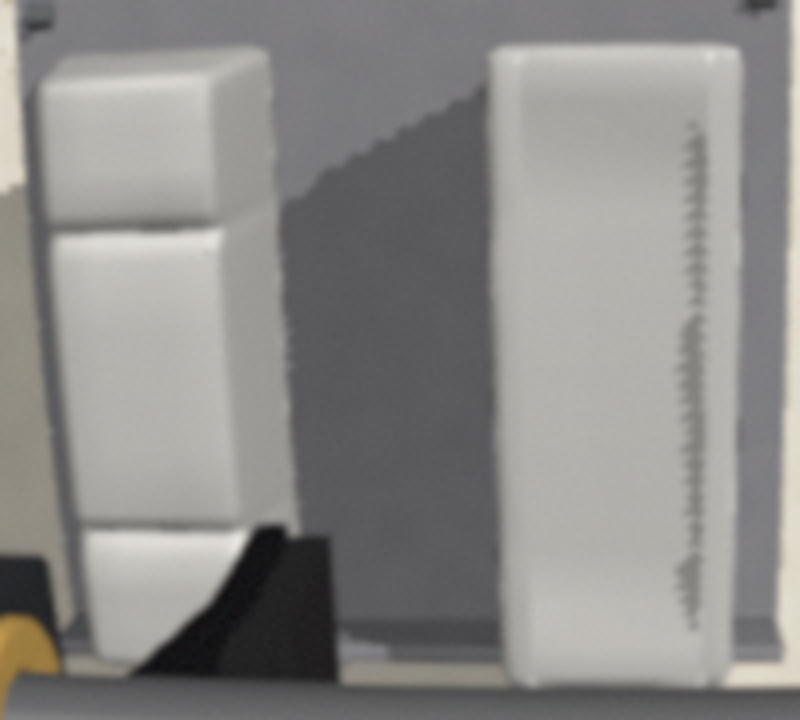

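Run:
```python
from h import *
import pickle
from scipy.optimize import least_squares
c=pickle.load(open("pics/w15.pkl","rb"));s=bot.read_state();R=s["tcp_rot"];p0=s["position"]
def fit(px,w,L,order):
    uv=np.array(px,float)/4+[165,140]
    q=np.array([[L/2,-w/2],[L/2,w/2],[-L/2,w/2],[-L/2,-w/2]])[order]
    def f(a):
        x,y,z,yw,pt=a
        r=Ro.from_euler('zy',[yw,pt],degrees=True).as_matrix()
        P=np.c_[q,np.zeros(len(q))]@r.T+[x,y,z]
        return np.r_[(proj(P@R.T+p0,c,True)-uv).ravel(),pt/3]
    return least_squares(f,[0,0,.1,0,0],x_scale=[.01,.01,.01,1,1])
r=fit([(492,50),(738,48),(727,682),(512,685)],.0447,.1215,[0,1,2,3]);print("i2 face in tool",r.x.round(4),r.fun.round(1))
r1=fit([(42,78),(210,70),(244,525),(85,528)],.0325,.1155,[0,1]) if 0 else None
```

```text
i2 face in tool [-1.6000e-03 -2.0000e-04  1.0320e-01 -3.2560e-01 -2.5642e+00] [-0.6  0.4  0.5  0.4  1.5 -0.2 -1.5 -0.5 -0.9]
```

>>> play_rows --fingers '[60,60,60,60,60,60,60,200,200,200,200]' --linear '[[-1,0,30],[-1.5,0,60],[-1.5,0,85],[-1.5,0,105],[-1.5,0,115],[-1.5,0,120],[-1.5,0,121],[-1.5,0,121],[-1.5,0,121],[-1.5,0,121],[-1.5,0,121]]' --rot '[[0,0,0],[0,0,0],[0,0,0],[0,0,0],[0,0,0],[0,0,0],[0,0,0],[0,0,0],[0,0,0],[0,0,0],[0,0,0]]'

```text
time_s: 19.6
position: [0.6859, 0.1917, 0.0569]
tcp_rot: [[-0.057, 0.998, -0.028], [0.865, 0.063, 0.498], [0.499, 0.004, -0.867]]
force: [0.4, -1.3, 1.3]
opening: 0.508
```

```bash
python3 shot.py w16
python3 - <<'E'
from h import *
im=cv2.imread("pics/w16.png")
crop(im,180,130,440,300,3,"pics/c18.png")
E
```

```text
t 19.6 p [0.6859 0.1917 0.0569] yaw 93.77 z [-0.028  0.498 -0.867] F [ 0.4 -1.3  1.3] op 0.508 j [ -6.  50.  78.  34.  62. -29.]
```

View pics/w16.png

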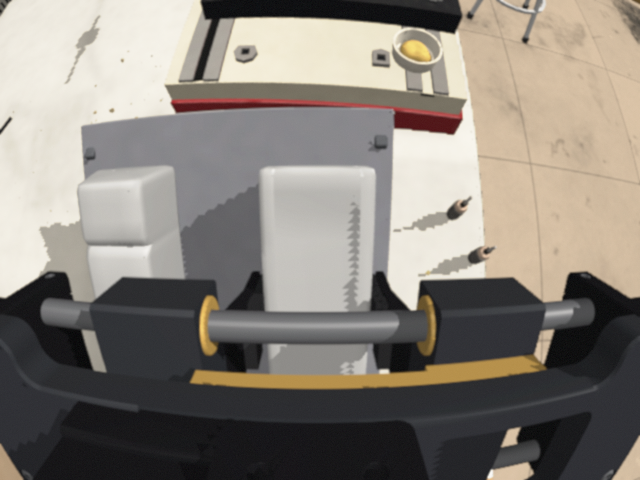

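View pics/c18.png

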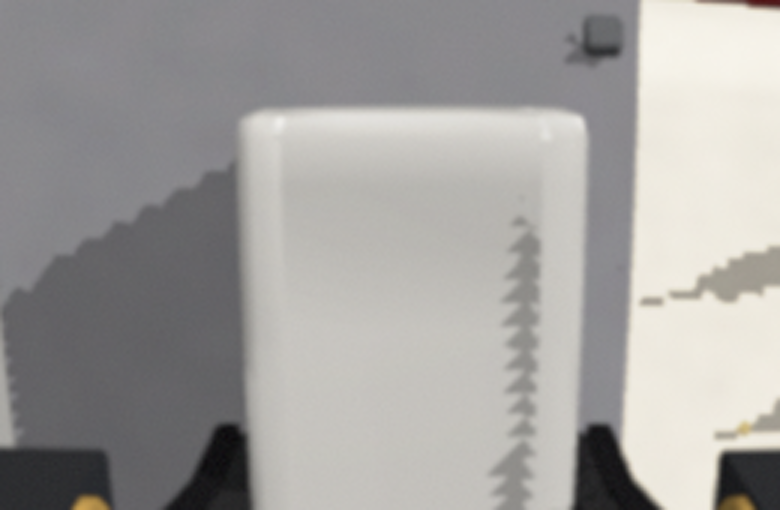

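Run:
```python
from h import *
import pickle
c=pickle.load(open("pics/w16.pkl","rb"));s=bot.read_state();R=s["tcp_rot"];p0=s["position"]
M=c["camera_from_world"].copy()
# camera_from_tool
T=np.eye(4);T[:3,:3]=R;T[:3,3]=p0
ct=dict(c);ct["camera_from_world"]=M@T
for d in(-.022,-.024,-.027):
    print(d,(back(np.array([(275,114),(545,112)],float)/3+[180,130],d,ct,True)*1000).round(1).tolist(),(back(np.array([(240,140),(588,140)],float)/3+[180,130],d,ct,True)*1000).round(1)[:,1])
```

```text
-0.022 [[60.5, -18.1, -22.0], [60.7, 15.8, -22.0]] [-22.6  21.4]
-0.024 [[60.6, -17.9, -24.0], [60.8, 15.6, -24.0]] [-22.3  21.1]
-0.027 [[60.9, -17.5, -27.0], [61.1, 15.3, -27.0]] [-21.9  20.6]
```

Run:
```python
from h import *
for z in(130,56):delta(S(22,.2,z),Rdown(YS+90))
s=bot.read_state();R=s["tcp_rot"];print((R.T@np.array([0,0,-1])).round(3))
```

```text
lin [-276.8 -124.9 -244.3] rot [  0.08 -29.92   0.63] t 19.65 op 0.509
lin [-313.7 -125.2 -180.2] rot [  0.08 -29.92   0.63] t 19.65 op 0.509
[-0.499 -0.004  0.867]
```

>>> play_rows --fingers '[200,200,200,200,200,200,200,200,200,200,200,200,200,200,200,200]' --linear '[[0,0,-15],[0,0,-40],[-5,-2,-70],[-27,-13,-90],[-55,-25,-108],[-85,-38,-126],[-115,-51,-144],[-145,-65,-163],[-175,-79,-182],[-205,-93,-200],[-235,-106,-219],[-258,-117,-233],[-272,-123,-241],[-276.8,-125,-244],[-276.8,-125,-244],[-276.8,-125,-244]]' --rot '[[0,0,0],[0,0,0],[0,0,0],[0,-2,0],[0,-5,0.1],[0,-9,0.2],[0,-13,0.3],[0,-17,0.4],[0,-21,0.5],[0,-25,0.6],[0,-28,0.6],[0,-29.9,0.6],[0,-29.9,0.6],[0,-29.9,0.6],[0,-29.9,0.6],[0,-29.9,0.6]]'

```text
time_s: 21.25
position: [0.5836, -0.1761, 0.129]
tcp_rot: [[-0.054, 0.999, -0.0], [0.999, 0.054, 0.002], [0.002, 0.0, -1.0]]
force: [-1.1, -0.0, -4.0]
opening: 0.514
```

```bash
python3 shot.py w17;python3 - <<'E'
from h import *
for z in(60,48):delta(S(22,.2,z),Rdown(YS+90))
E
```

```text
t 21.25 p [ 0.5836 -0.1761  0.129 ] yaw 93.07 z [-0.     0.002 -1.   ] F [-1.1 -0.  -4. ] op 0.514 j [-27.  36.  89.   0.  55. -30.]
lin [-1.6  0.1 69. ] rot [-0.   -0.1   0.06] t 21.3 op 0.508
lin [-1.6  0.1 81. ] rot [-0.   -0.1   0.06] t 21.3 op 0.508
```

View pics/w17.png

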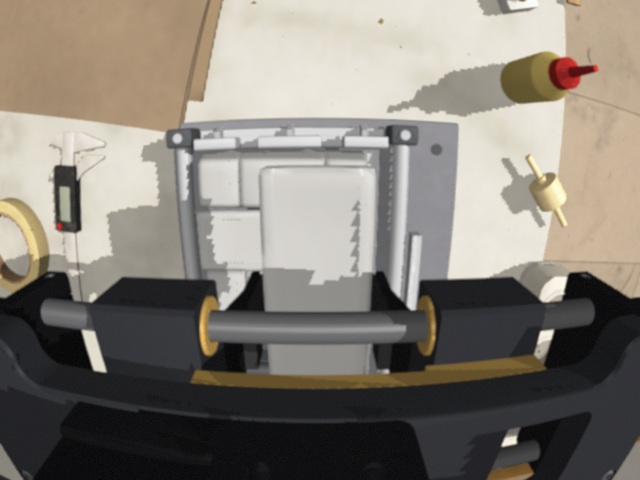

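Over the layer with ingot_2 held at (318,250), aligned. Lowering it, slowly near contact.

>>> play_rows --fingers '[200,200,200,200,200,200,200]' --linear '[[-1,0,25],[-1.6,0,50],[-1.6,0,65],[-1.6,0,72],[-1.6,0,76],[-1.6,0,78],[-1.6,0,78]]' --rot '[[0,0,0],[0,0,0],[0,0,0],[0,0,0],[0,0,0],[0,0,0],[0,0,0]]'

```text
time_s: 22.0
position: [0.5842, -0.1785, 0.0518]
tcp_rot: [[-0.054, 0.999, 0.001], [0.999, 0.054, 0.0], [0.0, 0.001, -1.0]]
force: [0.0, 0.8, -4.3]
opening: 0.508
```

```bash
python3 shot.py w18;python3 - <<'E'
from h import *
print(toS(bot.read_state()["position"]))
im=cv2.imread("pics/w18.png")
crop(im,150,90,450,300,2.6,"pics/c19.png")
E
```

```text
t 22.0 p [ 0.5842 -0.1785  0.0518] yaw 93.09 z [ 0.001  0.    -1.   ] F [ 0.   0.8 -4.3] op 0.508 j [-27.  42.  91.   0.  46. -31.]
[22.25461273 -1.1415903 ]
```

View pics/c19.png

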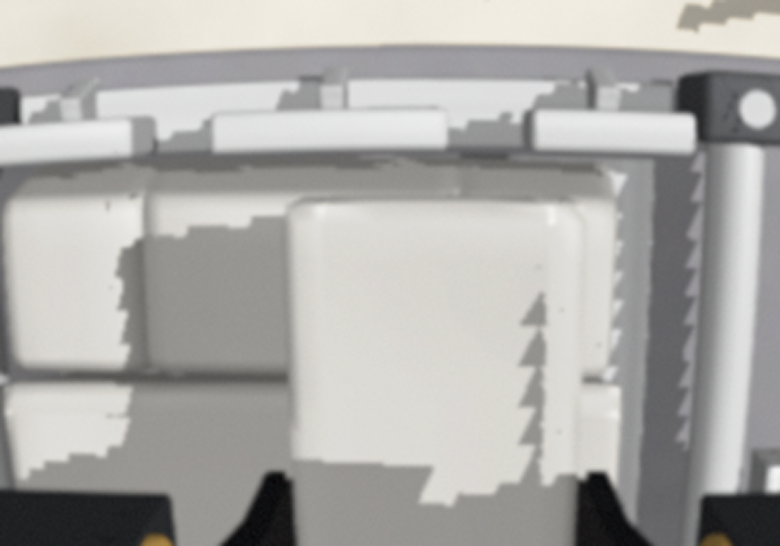

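Run:
```python
from h import *
import pickle
c=pickle.load(open("pics/w18.pkl","rb"))
f=lambda q,z:print(toS(back(np.array(q,float)/2.6+[150,90],z,c,True)).round(1).tolist())
f([(330,202),(545,202)],.075)
f([(300,165),(400,163)],.015)
f([(230,194),(60,194)],.042)
f([(330,150),(600,150)],.038)
```

```text
[[6.1, 60.0], [36.9, 60.0]]
[[-6.5, 62.2], [14.0, 62.3]]
[[-15.6, 58.7], [-48.4, 60.0]]
[[2.2, 66.1], [51.1, 66.3]]
```

>>> play_rows --fingers '[200,200,200,200]' --linear '[[2,0,0],[2,0,2],[2,0,4],[2,0,4.5]]' --rot '[[0,0,0],[0,0,0],[0,0,0],[0,0,0]]'

```text
time_s: 22.45
position: [0.5837, -0.1764, 0.0476]
tcp_rot: [[-0.054, 0.999, 0.001], [0.999, 0.054, 0.0], [0.0, 0.001, -1.0]]
force: [-2.6, 1.0, 6.6]
opening: 0.512
```

Run:
```python
from h import *
st();print(toS(bot.read_state()["position"]))
```

```text
t 22.45 p [ 0.5837 -0.1764  0.0476] yaw 93.09 z [ 0.001  0.    -1.   ] F [-2.6  1.   6.6] op 0.512 j [-27.  43.  92.   0.  46. -30.]
[21.86941008  1.10110663]
```

Run:
```python
from h import *
R=Rrack();n=-R[:,2]
delta(np.array([.597,.1819,.066])+.11*n,R)
```

```text
lin [ 302.1   33.2 -113.5] rot [ 0.17 29.97 -0.49] t 22.45 op 0.512
```

>>> play_rows --fingers '[98,98,98,98,60,60,60,60,60,60,60,60,60,60,60,60,60]' --linear '[[0,0,0],[0,0,0],[0,0,-12],[0,0,-40],[5,0,-75],[30,3,-100],[65,7,-115],[105,11,-120],[145,16,-120],[185,20,-118],[225,24,-116],[262,28,-114],[290,32,-114],[302,33,-113.5],[302,33,-113.5],[302,33,-113.5],[302,33,-113.5]]' --rot '[[0,0,0],[0,0,0],[0,0,0],[0,0,0],[0,0,0],[0,2,0],[0,5,0],[0,9,0],[0,13,0],[0,17,-0.2],[0,21,-0.3],[0,25,-0.4],[0,28,-0.5],[0,30,-0.5],[0,30,-0.5],[0,30,-0.5],[0,30,-0.5]]'

```text
time_s: 24.15
position: [0.6006, 0.1261, 0.161]
tcp_rot: [[-0.055, 0.998, -0.028], [0.865, 0.062, 0.499], [0.5, 0.004, -0.866]]
force: [0.1, -0.4, 0.6]
opening: 0.763
```

```bash
python3 shot.py w19;python3 - <<'E'
from h import *
im=cv2.imread("pics/w19.png")
crop(im,220,130,420,320,3.1,"pics/c20.png")
im=capture("top")[:,:,::-1];cv2.imwrite("pics/top1.png",im);crop(im,300,165,460,290,5,"pics/c21.png")
E
```

```text
t 24.15 p [0.6006 0.1261 0.161 ] yaw 93.66 z [-0.028  0.499 -0.866] F [ 0.1 -0.4  0.6] op 0.763 j [-13.  36.  89.  31.  67. -32.]
```

View pics/w19.png

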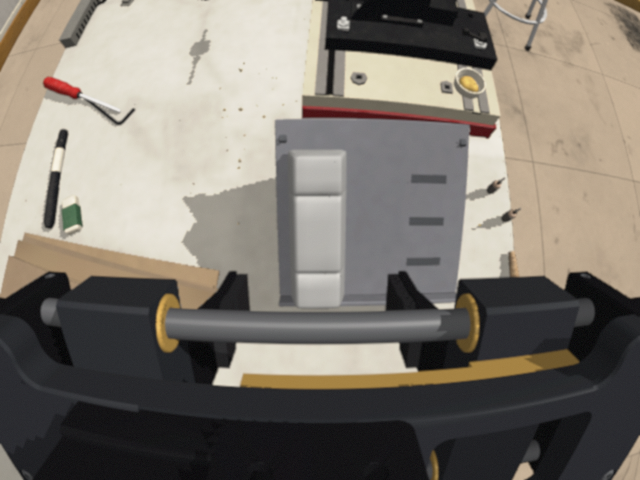

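View pics/c20.png

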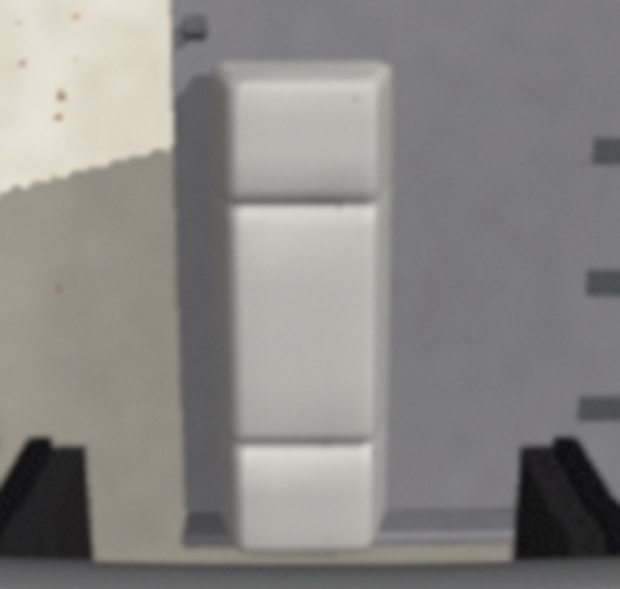

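View pics/c21.png

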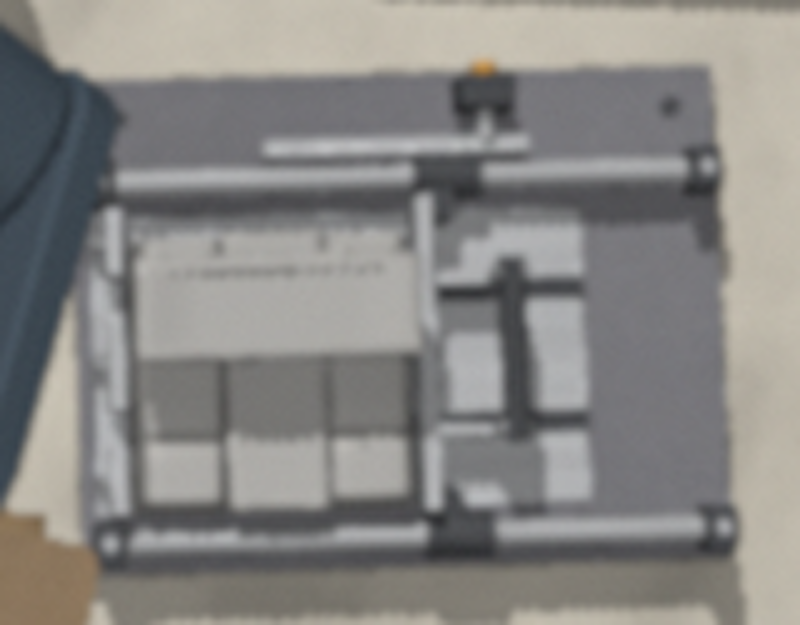

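Run:
```python
from h import *
import pickle
from scipy.optimize import least_squares
c=pickle.load(open("pics/w19.pkl","rb"));s=bot.read_state();R=s["tcp_rot"];p0=s["position"]
px=[(234,80),(382,80),(373,547),(240,547)];w,L=.0325,.1155
wb,Lb=.045,.1225
px+= [(216,64),(391,66)]
uv=np.array(px,float)/3.1+[220,130]
q=np.array([[L/2,-w/2,0],[L/2,w/2,0],[-L/2,w/2,0],[-L/2,-w/2,0],[Lb/2,-wb/2,.029],[Lb/2,wb/2,.029]])
def f(a):
    x,y,z,yw,pt=a
    P=q@Ro.from_euler('zy',[yw,pt],degrees=True).as_matrix().T+[x,y,z]
    return np.r_[(proj(P@R.T+p0,c,True)-uv).ravel(),pt/3]
r=least_squares(f,[0,0,.1,0,0],x_scale=[.01,.01,.01,1,1]);print(r.x.round(4),r.fun.round(1))
delta(np.array([.597,.1819,.066])+.11*-Rrack()[:,2],Rrack())
```

```text
[-6.000e-04  2.000e-04  1.013e-01 -7.900e-03 -2.054e+00] [ 0.4  0.2 -1.6  0.1 -0.7  0.1  0.6  0.2  0.4  0.   1.1 -0.7 -0.7]
lin [ 0.9 -0.   0.1] rot [0.21 0.   0.03] t 24.25 op 0.764
```

>>> play_rows --fingers '[60,60,60,60,60,60,60,200,200,200,200]' --linear '[[-0.5,0,30],[-0.5,0,60],[-0.5,0,85],[-0.5,0,105],[-0.5,0,114],[-0.5,0,118.5],[-0.5,0,119.5],[-0.5,0,119.5],[-0.5,0,119.5],[-0.5,0,119.5],[-0.5,0,119.5]]' --rot '[[0,0,0],[0,0,0],[0,0,0],[0,0,0],[0,0,0],[0,0,0],[0,0,0],[0,0,0],[0,0,0],[0,0,0],[0,0,0]]'

```text
time_s: 25.35
position: [0.5971, 0.1859, 0.0572]
tcp_rot: [[-0.055, 0.998, -0.028], [0.864, 0.062, 0.5], [0.5, 0.003, -0.866]]
force: [0.4, -0.3, 0.5]
opening: 0.489
```

```bash
python3 shot.py w20;python3 - <<'E'
from h import *
im=cv2.imread("pics/w20.png")
crop(im,180,130,440,300,3,"pics/c22.png")
for z in(130,):delta(S(-40,2,z),Rdown(YS+90))
E
```

```text
t 25.35 p [0.5971 0.1859 0.0572] yaw 93.65 z [-0.028  0.5   -0.866] F [ 0.4 -0.3  0.5] op 0.489 j [ -7.  45.  93.  37.  55. -36.]
lin [-274.5  -97.4 -243.2] rot [  0.06 -30.03   0.53] t 25.4 op 0.485
```

View pics/c22.png

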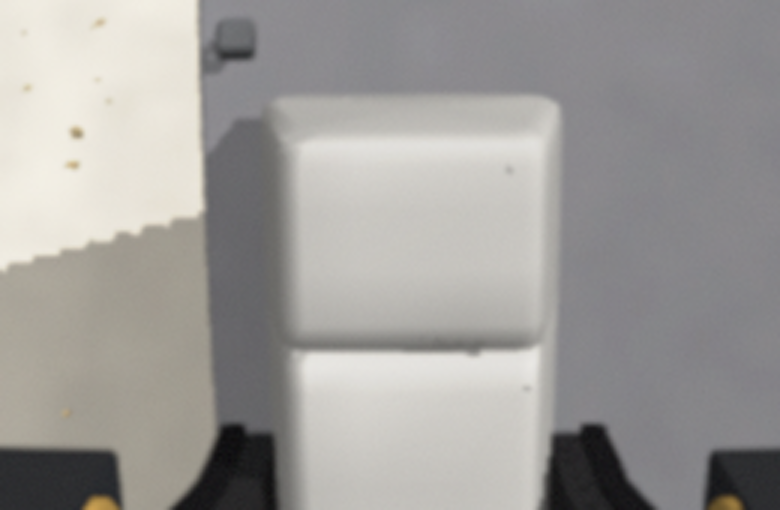

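>>> play_rows --fingers '[200,200,200,200,200,200,200,200,200,200,200,200,200,200,200,200]' --linear '[[0,0,-12],[0,0,-35],[-3,-1,-65],[-22,-8,-88],[-50,-18,-105],[-80,-29,-123],[-110,-40,-141],[-140,-51,-160],[-170,-62,-179],[-200,-73,-198],[-230,-84,-217],[-255,-92,-232],[-270,-97.5,-241],[-275,-99.4,-243.4],[-275,-99.4,-243.4],[-275,-99.4,-243.4]]' --rot '[[0,0,0],[0,0,0],[0,0,0],[0,-2,0],[0,-5,0.1],[0,-9,0.2],[0,-13,0.3],[0,-17,0.4],[0,-21,0.5],[0,-25,0.5],[0,-28,0.5],[0,-30,0.5],[0,-30,0.5],[0,-30,0.5],[0,-30,0.5],[0,-30,0.5]]'

```text
time_s: 27.0
position: [0.5194, -0.1785, 0.1294]
tcp_rot: [[-0.053, 0.999, -0.001], [0.999, 0.053, 0.002], [0.002, -0.001, -1.0]]
force: [0.3, 0.1, -3.5]
opening: 0.489
```

```bash
python3 shot.py w21;python3 - <<'E'
from h import *
for z in(60,50):delta(S(-42,1.5,z),Rdown(YS+90))
E
```

```text
t 27.0 p [ 0.5194 -0.1785  0.1294] yaw 93.06 z [-0.001  0.002 -1.   ] F [ 0.3  0.1 -3.5] op 0.489 j [-31.  32.  98.   0.  50. -34.]
lin [-1.3  0.4 69.4] rot [-0.03 -0.09  0.06] t 27.05 op 0.487
lin [-1.3  0.4 79.4] rot [-0.03 -0.09  0.06] t 27.05 op 0.487
```

View pics/w21.png

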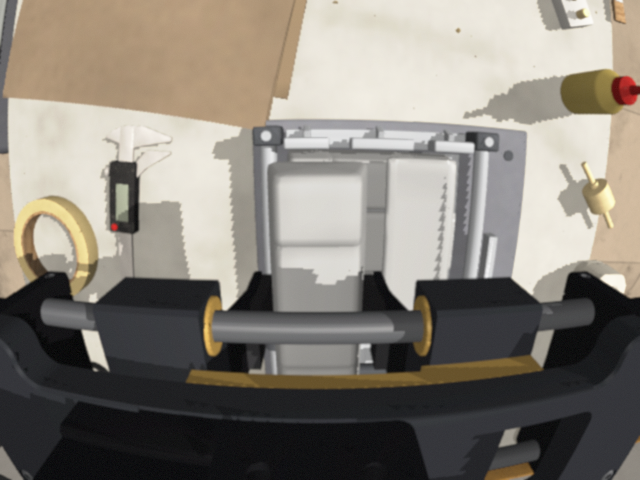

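>>> play_rows --fingers '[200,200,200,200,200,200,200]' --linear '[[0,0,25],[0,0,50],[0,0,65],[0,0,72],[0,0,75.5],[0,0,76.5],[0,0,76.5]]' --rot '[[0,0,0],[0,0,0],[0,0,0],[0,0,0],[0,0,0],[0,0,0],[0,0,0]]'

```text
time_s: 27.75
position: [0.5203, -0.1792, 0.0536]
tcp_rot: [[-0.054, 0.999, 0.001], [0.999, 0.054, 0.0], [0.0, 0.001, -1.0]]
force: [-0.0, -0.1, -3.2]
opening: 0.491
```

```bash
python3 shot.py w22;python3 - <<'E'
from h import *
print(toS(bot.read_state()["position"]))
im=cv2.imread("pics/w22.png")
crop(im,150,90,550,300,2,"pics/c23.png")
E
```

```text
t 27.75 p [ 0.5203 -0.1792  0.0536] yaw 93.1 z [ 0.001  0.    -1.   ] F [-0.  -0.1 -3.2] op 0.491 j [-31.  39. 100.   0.  41. -34.]
[-41.56268786   1.53382078]
```

View pics/c23.png

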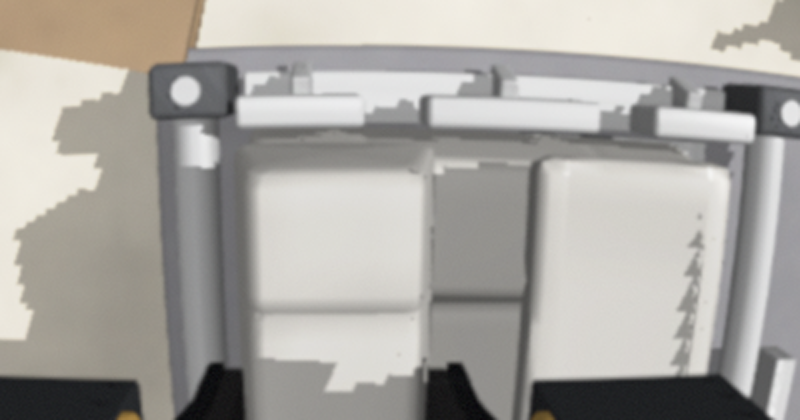

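Run:
```python
from h import *
import pickle
c=pickle.load(open("pics/w22.pkl","rb"))
f=lambda q,z:print(toS(back(np.array(q,float)/2+[150,90],z,c,True)).round(1).tolist())
f([(300,144),(390,144)],.050)
f([(270,170),(400,168)],.079)
f([(570,159),(690,163)],.071)
f([(460,161),(660,148)],.042);f([(300,126),(500,128)],.038)
```

```text
[[-50.3, 62.6], [-30.4, 62.7]]
[[-54.5, 60.1], [-30.6, 60.5]]
[[4.4, 62.2], [31.8, 62.6]]
[[-13.2, 58.3], [37.9, 63.3]]
[[-50.8, 66.0], [-2.9, 66.1]]
```

>>> play_rows --fingers '[200,200,200,200]' --linear '[[0,0,2],[0,0,4],[0,0,6],[0,0,6]]' --rot '[[0,0,0],[0,0,0],[0,0,0],[0,0,0]]'

```text
time_s: 28.2
position: [0.5199, -0.1793, 0.0478]
tcp_rot: [[-0.054, 0.999, 0.001], [0.999, 0.054, 0.0], [0.0, 0.001, -1.0]]
force: [-1.2, 0.5, 2.1]
opening: 0.484
```

>>> play_rows --fingers '[98,98,98,98,150,255,255,255,255,255,255,255,255,255,255,255,255,255]' --linear '[[0,0,0],[0,0,0],[0,0,-12],[0,0,-38],[0,-15,-45],[0,-35,-45],[0,-40,-38],[0,-40,-22],[0,-40,-6],[0,-40,0.5],[0,-36,0.5],[0,-32,0.5],[0,-28,0.5],[0,-24,0.5],[0,-20,0.5],[0,-16,0.5],[0,-13,0.5],[0,-11,0.5]]' --rot '[[0,0,0],[0,0,0],[0,0,0],[0,0,0],[0,0,0],[0,0,0],[0,0,0],[0,0,0],[0,0,0],[0,0,0],[0,0,0],[0,0,0],[0,0,0],[0,0,0],[0,0,0],[0,0,0],[0,0,0],[0,0,0]]'

```text
time_s: 30.0
position: [0.5084, -0.1795, 0.0467]
tcp_rot: [[-0.054, 0.999, -0.001], [0.999, 0.054, 0.001], [0.001, -0.001, -1.0]]
force: [-5.2, -0.5, 3.7]
opening: 0.007
```

```bash
python3 shot.py w23;python3 - <<'E'
from h import *
print(toS(bot.read_state()["position"]))
im=cv2.imread("pics/w23.png")
crop(im,250,90,550,300,2.6,"pics/c24.png")
E
```

```text
t 30.0 p [ 0.5084 -0.1795  0.0467] yaw 93.11 z [-0.001  0.001 -1.   ] F [-5.2 -0.5  3.7] op 0.007 j [-31.  39. 102.   0.  39. -34.]
[-53.17574397   1.92950707]
```

View pics/c24.png

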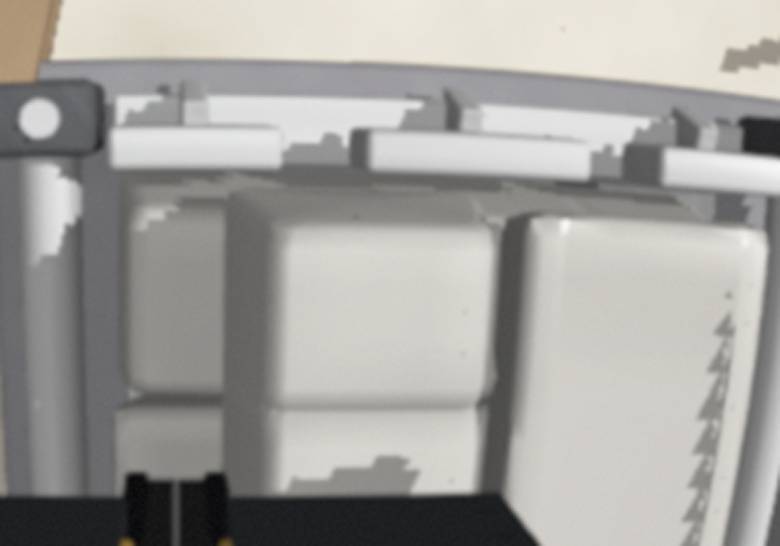

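>>> play_rows --fingers '[255,255,255,255]' --linear '[[0,1.5,0],[0,3,0],[0,4,0],[0,4,0]]' --rot '[[0,0,0],[0,0,0],[0,0,0],[0,0,0]]'

```text
time_s: 30.45
position: [0.5121, -0.1793, 0.0466]
tcp_rot: [[-0.054, 0.999, -0.001], [0.999, 0.054, 0.001], [0.001, -0.001, -1.0]]
force: [-4.7, 0.0, 4.3]
opening: 0.007
```

```bash
python3 shot.py w24;python3 - <<'E'
from h import *
print(toS(bot.read_state()["position"]))
im=cv2.imread("pics/w24.png")
crop(im,250,90,550,300,2.6,"pics/c25.png")
E
```

```text
t 30.45 p [ 0.5121 -0.1793  0.0466] yaw 93.09 z [-0.001  0.001 -1.   ] F [-4.7  0.   4.3] op 0.007 j [-31.  39. 102.   0.  39. -34.]
[-49.78549352   2.01963938]
```

View pics/c25.png

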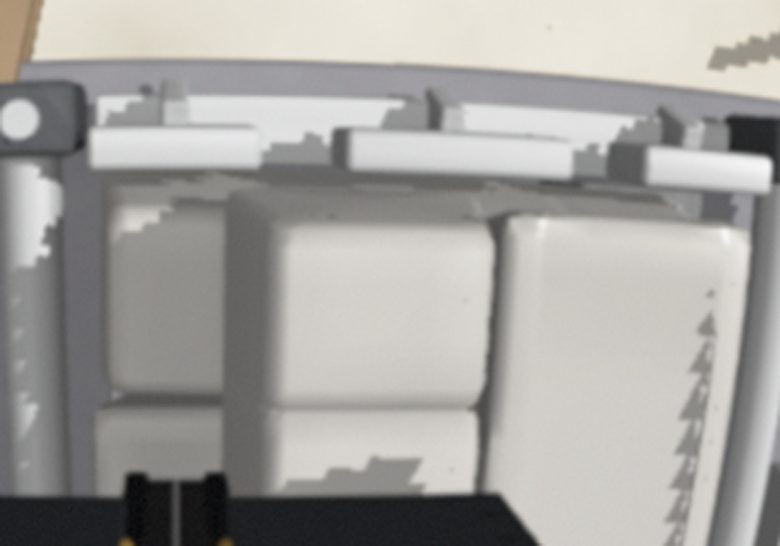

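>>> play_rows --fingers '[255,255,255,255,255,255,255,255,255,255,255,255]' --linear '[[0,0.8,0],[0,1.5,0],[0,1.5,0],[0,-8,0],[0,-18,-5],[0,-18,-40],[0,0,-85],[-20,25,-130],[-45,40,-170],[-50,50,-200],[-50,50,-205],[-50,50,-205]]' --rot '[[0,0,0],[0,0,0],[0,0,0],[0,0,0],[0,0,0],[0,0,0],[0,0,0],[0,0,0],[0,0,0],[0,0,0],[0,0,0],[0,0,0]]'

```text
time_s: 31.7
position: [0.5657, -0.2273, 0.2527]
tcp_rot: [[-0.053, 0.999, 0.003], [0.999, 0.053, -0.001], [-0.001, 0.003, -1.0]]
force: [-0.3, -0.1, -1.1]
opening: 0.003
```

```bash
python3 shot.py w25;python3 - <<'E'
from h import *
im=cv2.imread("pics/w25.png")
crop(im,210,100,430,270,3.6,"pics/c26.png")
im=capture("top")[:,:,::-1];cv2.imwrite("pics/top2.png",im)
im=capture("scene")[:,:,::-1];cv2.imwrite("pics/scene2.png",im)
crop(im,180,200,420,300,3.3,"pics/c28.png")
E
```

```text
t 31.7 p [ 0.5657 -0.2273  0.2527] yaw 93.07 z [ 0.003 -0.001 -1.   ] F [-0.3 -0.1 -1.1] op 0.003 j [-32.  27.  83.   0.  70. -36.]
```

View pics/c26.png

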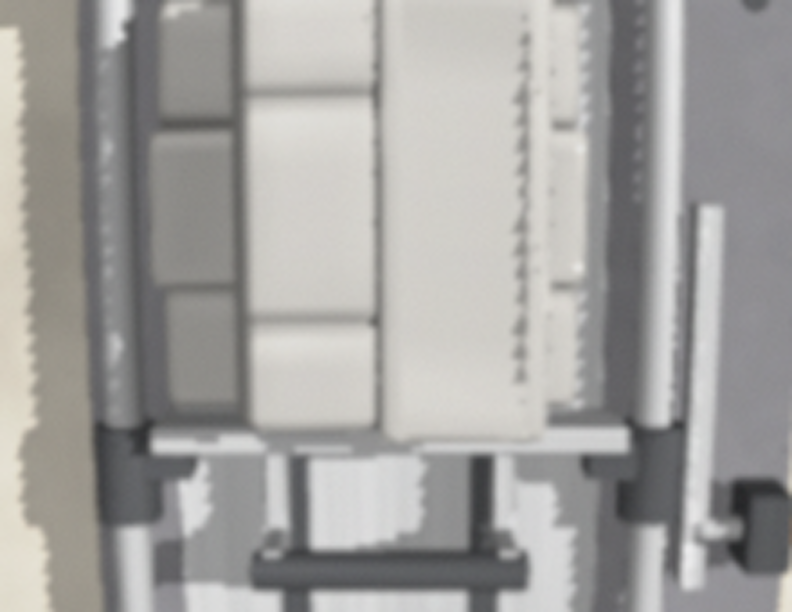

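View pics/c28.png

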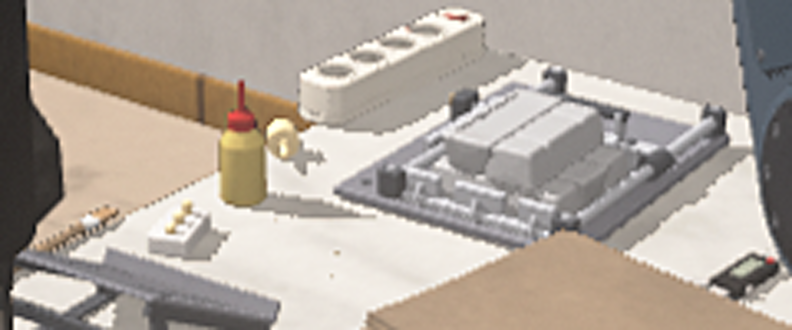

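View pics/w25.png

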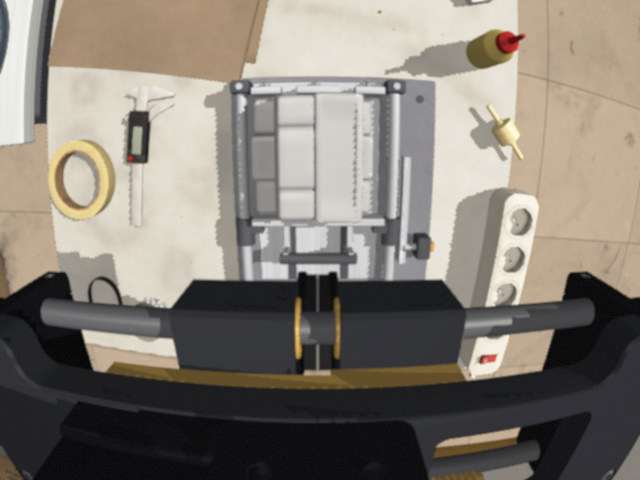

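Run:
```python
from h import *
import pickle
im=cv2.imread("pics/w25.png")
crop(im,230,75,400,235,4,"pics/c29.png")
c=pickle.load(open("pics/w25.pkl","rb"))
f=lambda n,q,z:print(n,toS(back(np.array(q,float)/3.6+[210,100],z,c,True)).round(1).tolist())
f("left ends i0,i3",[(161,70),(168,350)],.042)
f("left end i4",[(152,200)],.041)
f("right ends i0,i4,i3",[(580,70),(585,200),(582,350)],.042)
f("near end i2, i1top",[(460,437),(315,428)],.071)
f("i3 narrow edge",[(200,407)],.042);f("plate front top",[(200,430)],.040)
```

```text
left ends i0,i3 [[-61.5, 39.5], [-61.4, -39.7]]
left end i4 [[-64.9, 3.0]]
right ends i0,i4,i3 [[54.1, 39.2], [56.0, 2.8], [56.2, -39.9]]
near end i2, i1top [[20.0, -58.3], [-18.2, -55.8]]
i3 narrow edge [[-52.7, -56.4]]
plate front top [[-53.2, -63.6]]
```

View pics/c29.png

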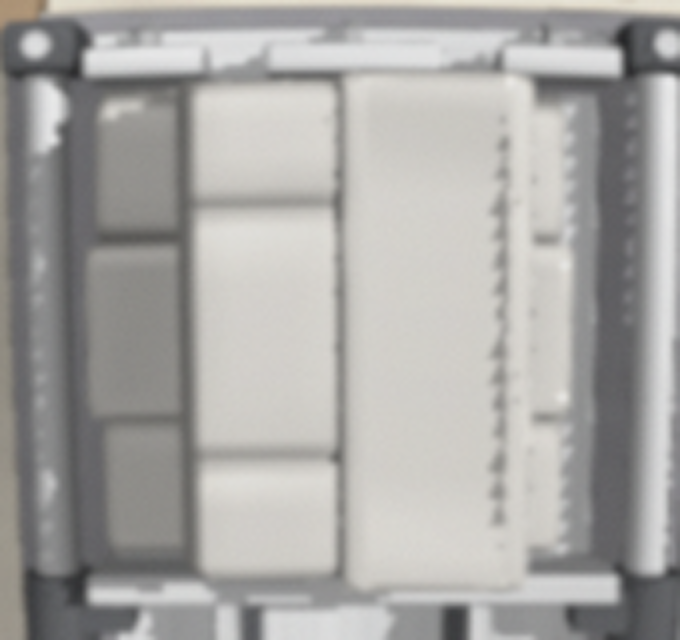

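```bash
python3 -c "
from h import *
st();print(bot.hand_in())"
```

```text
t 31.85 p [ 0.5637 -0.2257  0.2495] yaw 93.09 z [-0.003  0.003 -1.   ] F [-0.1 -0.2 -0.3] op 0.006 j [-32.  27.  83.   0.  70. -35.]
the job is handed in; nothing more can be done
None
```

The bundle is built and handed in at 31.9 s, with the arm about 25 cm above the bench and touching nothing.

**What I did:**
- **Bottom layer:** I added ingot_4 (narrow face down) and then ingot_3 (wide face down) next to ingot_0. I then pushed the carriage home by its grip bar until it stopped firmly at about 19 N.
- **Top layer:** I laid ingot_2 (narrow face down) and then ingot_1 (wide face down) crosswise, and pushed ingot_1 up beside ingot_2.

**What the last checks showed:**
- **Detent:** In the pictures the plunger sits in its notch. The carriage plate measured at y = -63.6 mm against -64.5 mm nominal. I did not pull on the carriage to test the detent.
- **Bottom layer ends:** level to about 1–2 mm.
- **Top layer:** the two ingots lie 1–2 mm apart or less and do not stand out beyond the layer, as far as the cameras' roughly 2 mm accuracy shows.
- **Disagreements:** some views differed by 1–2 mm; for example, the fence measured 66 mm against 64.5 mm nominal. I allowed for that when placing the top ingots.
- **Other things on the bench:** I kept the arm away from them, and the last pictures show nothing out of place. I did not measure their positions again.

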